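# Shim the rocking seed chest and put the jar back on it

## Robot

A 6-joint arm with a two-finger parallel gripper is mounted at the origin on the work surface. World frame = base frame: x ahead of the robot, y to its left, z up, the work surface at z = 0. Lengths are in m, angles in rad, forces in N, time in s.
With the tool pointing down it reaches from about 0.25 to 0.725 m from the base axis. Payload 4 kg.
Tool frame: the origin (TCP) lies midway between the tips of the shut fingers; the grasp point (between the pads) lies 19 mm behind it; z points along the fingers, x is the direction in which the jaws open and shut, and the axes are right-handed (so a half turn about z gives the same grasp; the last joint's range is limited). The gripper opens to 85 mm and grips with 20 to 120 N. Pads are 22 mm wide; open, the fingers measure 114 mm over their backs; the gripper's body (76 mm by 85 mm) begins 54 mm behind the grasp point. The pads swing forward as they close: fully open they stand 13 mm farther back than shut.
Start: joints at [1.309, 0.241, 0.005, 1.335, 0, 1.571], TCP at [0.129, 0.483, 0.231] pointing down, gripper open.
Joint ranges: [-2.72, 2.72], [-1.05, 1.87], [-1.09, 1.28], [-1.99, 2.15], [-1.42, 1.44], [-3.14, 3.14]. Speed limits (rad/s): [2.79, 2.79, 3.14, 3.14, 3.14, 3.14].

## Interface

Orientations are given as a unit quaternion [x, y, z, w].
In Python, from workcell import arm gives the robot as it stands.
- The arm moves only by the tool arm_command, never from a script. Its argument "increments" is a list of rows, each a list of 3 entries, a list of its own where there are three numbers: the turn, a rotation vector about the tool's x, y, z in rad, then the shift along the tool's x, y, z in m, then the finger opening in m, from 0 to 0.0854. A call has 1 to 10 rows; each row is the pose to reach, as a shift and turn from the pose commanded when the call began, along the tool's axes at that moment; what a row does not reach only later rows make up. A row lasts 1/12 s, in which the tool goes at most 41.7 mm and 7.16 degrees, less where a joint would pass 70% of its speed; a pose out of reach is approached as far as the arm can. A call with a gripper value outside its range is refused whole. The fingers move at their own pace and stop on an object; the grip force is fixed at half the most. Time passes only in rows, so rows that repeat a pose let the fingers close. It gives the time, the measured TCP pose, the force and the opening at its end, in the units of the state.
- arm.sense(): the state, without advancing time (a new reading comes with each control period).
- arm.grab_frame(name): name is "scene" or "top" or "wrist"; returns a dict with "color" (400x640x3 uint8, red, green, blue), "mtx" (3x3 intrinsics, pixels), "k1" (the pictures are not rectified: a ray, as slopes to the right and down, at radius r is drawn at 1 + k1 r^2 times it, then the intrinsics apply), "R" (3x3) and "t" (3): a world point X has camera coordinates R X + t. Camera axes: x right, y down, z forward; pixel columns grow to the right and rows downward; lengths in m; the calibration is good to about 2 mm. A picture is of the moment at which its call begins. There is no depth.
- arm.sign_off(): hands the job in, once; it reports no verdict.
The state is a dict: "clock": time; "joint_pos": joint angles; "dq": joint speeds; "joint_torque": joint torques, N m; "ee_pos": TCP position; "tool_rot": TCP orientation; "contact_force": force on the tool from outside, world axes, zero at the start; "ft_torque": the same for the moment, N m; "grip_width": opening from 0.0 (shut) to 1.0 (fully open).
Only numpy, scipy, OpenCV 4.12 (cv2) and the standard library are available. Lean on these libraries where they do the work, as an engineer would, in place of code of your own. Each camera call takes 0.05 s, during which the arm holds its last target.

## Task

The little drawer chest rocks because its front right foot has lost its rubber pad. Slide the red wedge, thin end first and lying flat on the shelf, under that bare foot until it jams tight, leaving the chest where it stands, and let go of it; only then stand the glass jar gently in the middle of the round cork mat on top of the chest. The chest must end level and firm with the wedge still tight, and the mug, trowel, flowerpot and sprayer are to be left alone.

Things in the scene. Friction and masses are not known exactly. Their poses are not given: they have to be found in the camera images.
- chest: Loose wooden drawer chest, about 2.6 kg, 200 deep x 260 wide x 190 high, top board overhanging 6. Origin on the shelf under its middle; front (with knobs) faces its -x, bare foot at -x, -y; z up. Four knobs stand 18 mm off the front, 76 and 147 mm up, at y = +-64. Underside 27 mm above the shelf. Label tray on the top: x 8 to 82, y 20 to 120, 22 high. The bare corner drops 9 mm if pressed with 1.5 N
- short_foot (a point): Centre of the underside of the bare front right foot (30 x 30 mm, square to the chest, no pad), 9 mm above the shelf when the chest is level; the other three feet stand on black rubber pads 9 mm thick. Axes as the chest's: the foot's front edge is 15 mm and the chest's front face 25 mm from here towards -x
- cork_mat (a point): Middle of the upper face of the round cork mat (84 mm wide, 3 mm thick, fixed) on top of the chest above the bare foot, 193 mm above the shelf. Axes as the chest's
- wedge_mid (a point): Red plastic wedge lying flat, 30 g, 70 mm long, 34 wide, 3 thick at the thin end rising evenly to 18 at the heel. This point: middle of length and width, 9 mm above its underside. x points to the thin end (+35 mm), heel face at x = -35, z up. It fills the gap when its thin end is 28 mm past the foot's front edge; a push of 5 to 10 N then jams it, over about 15 N it begins to lift the chest
- wedge_tip (a point): Middle of the wedge's thin end, on its flat underside. Axes as the wedge's
- jar_mid (a point): Clear glass jar of pebbles with closed steel lid, about 0.65 kg, 62 mm in diameter, 102 high (lid 59 in diameter, the top 14 mm). This point is its centre, 51 mm above its base; z up. It stands on the shelf in either of two places, the mug in the other
- mug: Blue ceramic mug, 82 mm in diameter, 95 mm high, handle at its +y. Origin: centre of its base. Leave alone
- trowel: Orange hand trowel lying on the shelf, 335 mm long, 80 mm wide, 32 mm high; blade to its +x, handle to -x. Origin: near its middle, on the shelf. Leave alone
- flowerpot: Terracotta flowerpot, 100 mm in diameter at the rim, 88 mm high. Origin: centre of its base. Leave alone
- sprayer: Pale spray bottle with green head, 72 mm in diameter, 194 mm high. Origin: centre of its base. Leave alone
Mind the look-alikes: they are no part of the job. Of the things that look like the part that bears wedge_mid, take the one that is farthest from the robot's base at the start.

How it is judged:
By the outcome, as a careful person would: the job done as asked, in the order asked, and still so for the second after the job is handed in, with the robot touching nothing.
It also fails if it takes over 67 s, if anything falls off the work surface, if the arm or the gripper's body presses on something with over 40 N, if the wrist force passes 120 N, or if a joint passes its speed limit or range.

## Working session

There is one attempt and no reset: what is moved stays moved. The work goes in short steps, Python scripts to look and compute and a tool call to move; the robot and the scene stay as the last step left them, time stands still between calls to the robot, and variables do not carry over. Pictures are saved under pics/ and viewed, and the job is handed in when it is done.

Besides the shell and the picture viewer there is one more tool, called after "Emit:" as name(argument=value, ...) on one line, values as JSON. arm_command: Moves the arm, as the interface text tells. Its arguments: {"type":"object","properties":{"increments":{"type":"array","items":{"type":"array"}}},"required":["increments"]}

```bash
ls; mkdir -p pics
python3 - <<'E'
from workcell import arm
import cv2
print(arm.sense())
for n in ["scene","top","wrist"]:
    f=arm.grab_frame(n); cv2.imwrite(f"pics/{n}0.png",f["color"][:,:,::-1])
    print(n,f["mtx"].tolist(),f["k1"],f["R"].round(4).tolist(),f["t"].round(4).tolist())
E
```

```text
pics
{'clock': 0.0, 'joint_pos': array([1.30899765e+00, 2.41420143e-01, 3.74996428e-03, 1.33520790e+00,
       1.73598974e-05, 1.57082078e+00]), 'dq': array([ 1.08945972e-03, -1.03411723e-03, -7.73337139e-04, -9.93431055e-04,
        8.46339572e-06,  1.87460273e-04]), 'joint_torque': array([-1.02336141e-04, -3.72318935e+01,  2.52406472e+01,  1.68982957e-02,
       -1.79780704e-05,  3.12345733e-06]), 'ee_pos': array([0.12924281, 0.48236248, 0.23041921]), 'tool_rot': array([ 7.93360141e-01,  6.08751676e-01, -8.31056586e-04,  6.26767822e-04]), 'contact_force': array([-0.02205804, -0.27185407,  1.07841408]), 'ft_torque': array([ 0.02247975, -0.01606531,  0.01854046]), 'grip_width': 0.9999215243884004}
scene [[452.7488769313771, 0.0, 316.8896430508384], [0.0, 452.7488769313771, 200.29697970978907], [0.0, 0.0, 1.0]] 0.00039845620466964516 [[0.3122, 0.95, 0.0084], [0.6843, -0.2187, -0.6957], [-0.659, 0.2229, -0.7183]] [-0.2599, -0.2836, 1.6991]
top [[387.9396076244312, 0.0, 317.0528156869495], [0.0, 387.9396076244312, 195.8515426267653], [0.0, 0.0, 1.0]] 0.008223993705625463 [[0.028, -0.9995, 0.0128], [-0.9984, -0.0286, -0.048], [0.0484, -0.0115, -0.9988]] [0.0361, 0.5513, 1.2493]
wrist [[316.13534263712046, 0.0, 320.8824096084087], [0.0, 316.13534263712046, 203.07298440773195], [0.0, 0.0, 1.0]] -0.01339531987566914 [[0.258, 0.9661, -0.0026], [0.9203, -0.245, 0.3049], [0.294, -0.0811, -0.9524]] [-0.499, -0.0393, 0.3804]
```

View pics/scene0.png

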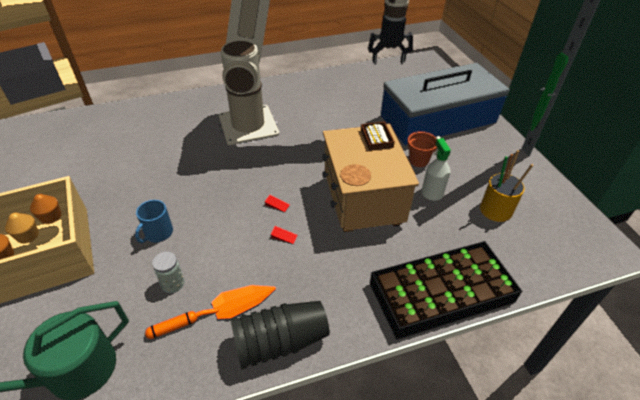

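View pics/top0.png

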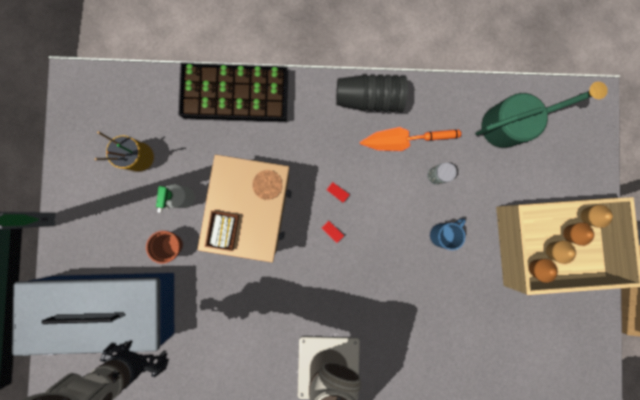

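View pics/wrist0.png

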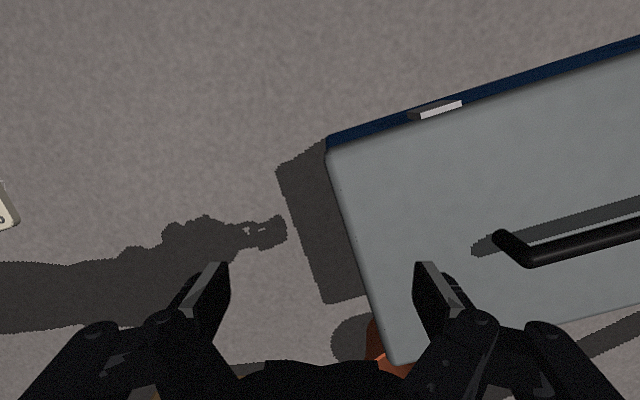

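```bash
cat > h.py <<'E'
import numpy as np, cv2
from scipy.spatial.transform import Rotation as Rn
def ray(f,uv):
    K=f["mtx"];u=np.asarray(uv,float).reshape(-1,2)
    d=np.array([(u[:,0]-K[0,2])/K[0,0],(u[:,1]-K[1,2])/K[1,1]]).T
    s=d.copy()
    for _ in range(10): s=d/(1+f["k1"]*(s**2).sum(1,keepdims=True))
    v=np.c_[s,np.ones(len(s))]@f["R"]
    return -f["R"].T@f["t"], v
def onplane(f,uv,z):
    o,v=ray(f,uv); return o+v*((z-o[2])/v[:,2])[:,None]
def proj(f,X):
    c=np.asarray(X,float).reshape(-1,3)@f["R"].T+f["t"]; s=c[:,:2]/c[:,2:]
    s=s*(1+f["k1"]*(s**2).sum(1,keepdims=True)); return s*[f["mtx"][0,0],f["mtx"][1,1]]+f["mtx"][:2,2]
def tri(f1,u1,f2,u2):
    o1,v1=ray(f1,u1);o2,v2=ray(f2,u2);v1=v1[0];v2=v2[0]
    a=np.linalg.lstsq(np.c_[v1,-v2],o2-o1,rcond=None)[0]
    p,q=o1+a[0]*v1,o2+a[1]*v2; return (p+q)/2,np.linalg.norm(p-q)
def up(f,box,k,name):
    x0,y0,x1,y1=box
    cv2.imwrite(name,cv2.resize(f["color"][y0:y1,x0:x1,::-1],None,fx=k,fy=k,interpolation=cv2.INTER_CUBIC))
E
python3 - <<'E'
from workcell import arm
from h import *
for n in ["scene","top"]:
    f=arm.grab_frame(n); c=f["color"].astype(int)
    m=((c[...,0]>130)&(c[...,1]<50)&(c[...,2]<60)).astype(np.uint8)
    k,l,st,ce=cv2.connectedComponentsWithStats(m)
    for i in range(1,k):
        if st[i,4]>40:
            p=onplane(f,ce[i],.008)[0]
            cn=cv2.findContours((l==i).astype(np.uint8),0,2)[0][0]
            r=cv2.minAreaRect(cn); b=onplane(f,cv2.boxPoints(r),.0)
            print(n,ce[i],st[i,4],p,b[:,:2].round(3).tolist())
    np.save(f"{n}.npy",f,allow_pickle=True)
    if n=="top": up(f,(190,140,310,275),5,"pics/t1.png"); up(f,(310,170,370,250),7,"pics/t2.png")
    else: up(f,(310,110,430,240),6,"pics/s1.png"); up(f,(255,185,310,250),9,"pics/s2.png"); up(f,(120,190,200,300),5,"pics/s3.png")
E
```

```text
scene [276.60693642 203.36416185] 173 [ 0.43603115 -0.0014296   0.008     ] [[0.412, -0.033], [0.384, -0.015], [0.443, 0.032], [0.47, 0.013]]
scene [283.07894737 234.88947368] 190 [ 0.56470727 -0.01564718  0.008     ] [[0.547, -0.047], [0.519, -0.029], [0.57, 0.02], [0.597, 0.002]]
top [338.04285714 192.10714286] 140 [ 0.56452886 -0.01659965  0.008     ] [[0.572, 0.016], [0.593, 0.002], [0.559, -0.049], [0.537, -0.034]]
top [332.5  230.68] 100 [ 0.43832089 -0.00174907  0.008     ] [[0.446, 0.025], [0.462, 0.013], [0.427, -0.032], [0.411, -0.019]]
```

View pics/t1.png

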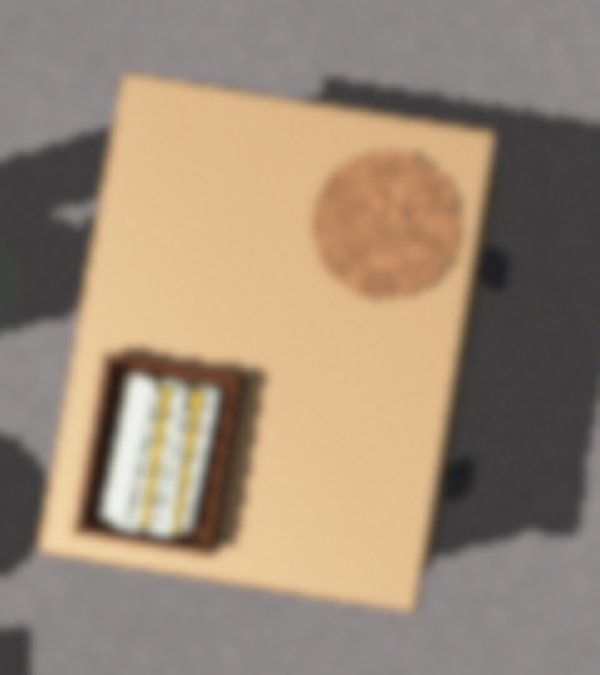

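View pics/t2.png

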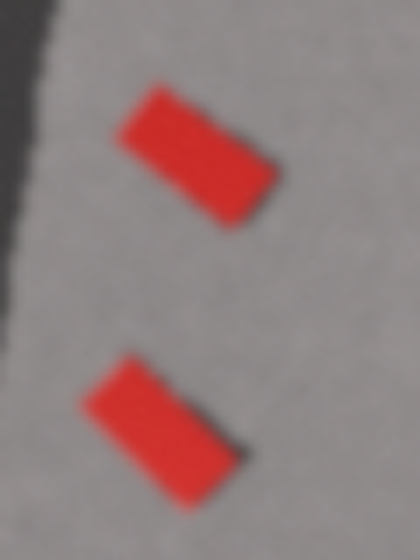

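View pics/s1.png

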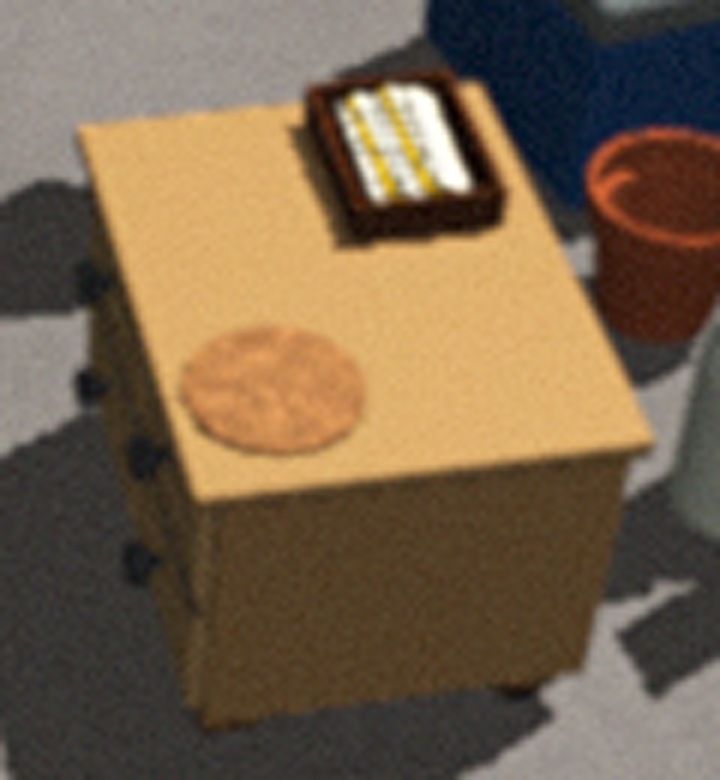

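View pics/s2.png

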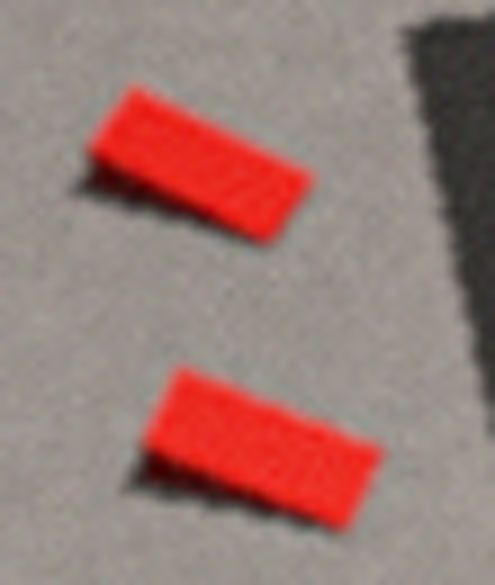

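View pics/s3.png

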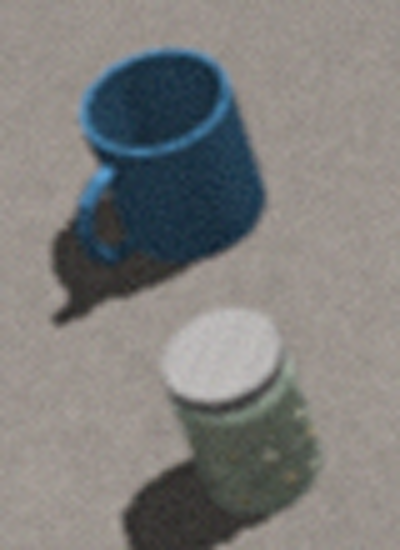

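Run:
```python
from h import *
T=np.load("top.npy",allow_pickle=True).item();S=np.load("scene.npy",allow_pickle=True).item()
cv=lambda p,k,o:(np.array(p)+.5)/k-.5+np.array(o)
tp=cv([(497,130),(122,72),(38,550),(414,611),(389,223)],5,(190,140))
sp=cv([(203,500),(652,443),(490,85),(80,128),(272,388)],6,(310,110))
P=[]
for a,b,n in zip(tp,sp,["FR","BR","BL","FL","mat"]):
    p,e=tri(T,a,S,b); P.append(p); z=.193 if n=="mat" else .19
    print(n,p.round(4),round(e,4),onplane(T,a,z)[0].round(4),onplane(S,b,z)[0].round(4))
# dims 212 x 272?
for q in (onplane(T,tp[:4],.19),onplane(S,sp[:4],.19)):
    print([np.linalg.norm(q[i]-q[(i+1)%4]).round(4) for i in range(4)],q.mean(0))
    x=(q[1]+q[2]-q[0]-q[3]);y=(q[2]+q[3]-q[0]-q[1]);print(np.degrees(np.arctan2(x[1],x[0])),np.degrees(np.arctan2(y[1],y[0])))
# wedge
tw=cv([(162,83),(117,135),(233,230),(280,176)],7,(310,170))
sw=cv([(381,453),(345,530),(148,445),(182,370)],9,(255,185))
print("tip-ish top",onplane(T,tw[:2],.003).round(4),"heel",onplane(T,tw[2:],.018).round(4))
print("scene tip",onplane(S,sw[:2],.003).round(4),"heel",onplane(S,sw[2:],.018).round(4))
jl=cv([(221,357)],5,(120,190));print("jar lid scene",onplane(S,jl,.102))
c=T["color"].astype(int);print("jar top view",onplane(T,[(446,172)],.102))
up(T,(420,150,480,260),5,"pics/t3.png")
```

```text
FR [0.6247 0.137  0.1912] 0.0047 [0.6241 0.1348 0.19  ] [0.6241 0.1397 0.19  ]
BR [0.6503 0.3449 0.1888] 0.002 [0.6505 0.3455 0.19  ] [0.6513 0.343  0.19  ]
BL [0.3839 0.3843 0.188 ] 0.0056 [0.3833 0.3809 0.19  ] [0.3865 0.3859 0.19  ]
FL [0.3553 0.1733 0.1886] 0.0019 [0.3552 0.1723 0.19  ] [0.3572 0.1737 0.19  ]
mat [0.5699 0.1931 0.1937] 0.0001 [0.5699 0.1931 0.193 ] [0.5692 0.1934 0.193 ]
[np.float64(0.2124), np.float64(0.2696), np.float64(0.2105), np.float64(0.2716)] [0.50326988 0.25838159 0.19      ]
82.60231317214458 172.26612488659762
[np.float64(0.2051), np.float64(0.2682), np.float64(0.2142), np.float64(0.269)] [0.50478721 0.26056432 0.19      ]
82.25113446847047 171.78042751048068
tip-ish top [[0.5995 0.0015 0.003 ]
 [0.5744 0.022  0.003 ]] heel [[ 0.5309 -0.0324  0.018 ]
 [ 0.5565 -0.0536  0.018 ]]
scene tip [[0.573  0.0237 0.003 ]
 [0.6001 0.0037 0.003 ]] heel [[ 0.559  -0.0497  0.018 ]
 [ 0.5315 -0.0314  0.018 ]]
jar lid scene [[ 0.63207131 -0.3385739   0.102     ]]
jar top view [[ 0.62964163 -0.33750921  0.102     ]]
```

View pics/t3.png

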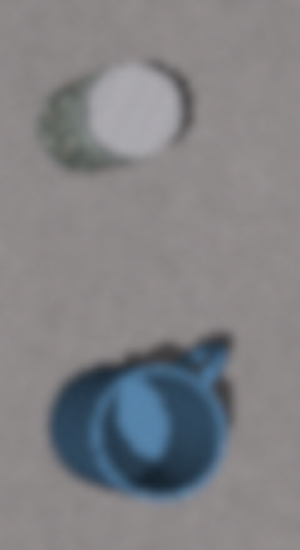

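```bash
cat >> h.py <<'E'
def Rt(a,t=0):
    a,t=np.radians([a,t]);s,c=np.sin,np.cos
    z=np.array([s(t)*c(a),s(t)*s(a),-c(t)]);x=np.array([-s(a),c(a),0]);return np.c_[x,np.cross(z,x),z]
def rel(arm,p,R,q=None):
    s=arm.sense();R0=Rn.from_quat(s["tool_rot"]).as_matrix();p0=s["ee_pos"]
    print("turn",Rn.from_matrix(R0.T@R).as_rotvec().round(4).tolist(),"shift",(R0.T@(np.asarray(p)-p0)).round(4).tolist())
def st(arm):
    s=arm.sense();R0=Rn.from_quat(s["tool_rot"]).as_matrix();z=R0[:,2];y=R0[:,0]
    print(round(float(s["clock"]),2),s["ee_pos"].round(4),"head",np.degrees(np.arctan2(-y[0],y[1])).round(2),"tilt",np.degrees(np.arccos(-z[2])).round(2),"x.z",y[2].round(4),"F",s["contact_force"].round(2),"g",round(float(s["grip_width"]),3),"q",s["joint_pos"].round(2))
E
python3 - <<'E'
from workcell import arm
from h import *
st(arm); R=Rt(52.3,35)
tip=np.array([.5868,.0127]);h=np.array([np.cos(np.radians(52.3)),np.sin(np.radians(52.3))])
g=np.r_[tip-h*.053,.008]; print(g, g-.1*R[:,2]); 
rel(arm,[.129,.483,.31],Rt(-15))
rel(arm,g-.1*R[:,2],R)
E
```

```text
0.25 [0.1293 0.4827 0.2309] head -15.0 tilt 0.06 x.z -0.001 F [ 0.04 -0.26 -0.84] g 0.998 q [ 1.31  0.24  0.    1.34 -0.    1.57]
[ 0.55438907 -0.02923485  0.008     ] [ 0.51931332 -0.07461756  0.0899152 ]
turn [0.0, 0.001, 0.0] shift [0.0001, -0.0004, -0.0791]
turn [-0.5387, 0.3591, -1.1359] shift [-0.4372, 0.5209, 0.1414]
```

Emit:
arm_command(increments=[[[0,0,0],[0,0,-0.04],0.085],[[0,0,0],[0,0,-0.08],0.085],[[0,0,-1.0],[-0.437,0.521,-0.08],0.085],[[0,0,-1.0],[-0.437,0.521,-0.08],0.085],[[0,0,-1.0],[-0.437,0.521,-0.08],0.085],[[0,0,-1.0],[-0.437,0.521,-0.08],0.085],[[0,0,-1.0],[-0.437,0.521,-0.08],0.085],[[0,0,-1.0],[-0.437,0.521,-0.08],0.085],[[0,0,-1.0],[-0.437,0.521,-0.08],0.085],[[0,0,-1.0],[-0.437,0.521,-0.08],0.085]])

```text
clock: 1.08
ee_pos: [0.2958, 0.2476, 0.3116]
tool_rot: [0.466, 0.885, 0.0, 0.0]
contact_force: [0.1, 1.0, -0.7]
grip_width: 0.999
```

Run:
```python
from workcell import arm
from h import *
st(arm); R=Rt(52.3,35)
rel(arm,[.519,-.075,.25],Rt(52.3)); rel(arm,[.519,-.075,.09],R)
```

```text
1.08 [0.2958 0.2476 0.3116] head 34.46 tilt 0.03 x.z -0.0 F [ 0.09  1.04 -0.74] g 0.999 q [ 0.7  -0.01 -0.08  1.51 -0.    0.1 ]
turn [0.0004, 0.0001, -0.3114] shift [-0.3923, 0.0015, 0.0616]
turn [-0.6054, 0.0952, -0.3016] shift [-0.3923, 0.0014, 0.2216]
```

Emit:
arm_command(increments=[[[0,0,-0.3],[-0.392,0.0015,0],0.085],[[0,0,-0.3],[-0.392,0.0015,0],0.085],[[0,0,-0.3],[-0.392,0.0015,0],0.085],[[0,0,-0.3],[-0.392,0.0015,0],0.085],[[0,0,-0.3],[-0.392,0.0015,0.05],0.085],[[-0.605,0.095,-0.3],[-0.392,0.0015,0.15],0.085],[[-0.605,0.095,-0.3],[-0.392,0.0015,0.22],0.085],[[-0.605,0.095,-0.3],[-0.392,0.0015,0.22],0.085],[[-0.605,0.095,-0.3],[-0.392,0.0015,0.22],0.085],[[-0.605,0.095,-0.3],[-0.392,0.0015,0.22],0.085]])

```text
clock: 1.92
ee_pos: [0.4832, -0.0263, 0.1578]
tool_rot: [0.311, 0.901, 0.286, 0.102]
contact_force: [2.1, 0.5, -0.6]
grip_width: 0.993
```

Run:
```python
from workcell import arm
from h import *
st(arm); R=Rt(52.3,35)
rel(arm,[.519,-.075,.09],R)
```

```text
1.92 [ 0.4832 -0.0263  0.1578] head 51.84 tilt 35.36 x.z -0.0058 F [ 2.06  0.54 -0.56] g 0.993 q [-0.41  0.14 -0.49  0.76  0.59 -1.26]
turn [0.0062, 0.0094, -0.0033] shift [-0.0578, -0.0526, 0.0462]
```

Emit:
arm_command(increments=[[[0.006,0.009,-0.003],[-0.058,-0.053,0.046],0.085],[[0.006,0.009,-0.003],[-0.058,-0.053,0.046],0.085],[[0.006,0.009,-0.003],[-0.058,-0.053,0.046],0.085],[[0.006,0.009,-0.003],[-0.058,-0.053,0.046],0.085]])

```text
clock: 2.25
ee_pos: [0.5168, -0.0745, 0.0856]
tool_rot: [0.311, 0.903, 0.283, 0.09]
contact_force: [-0.3, 0.6, 0.8]
grip_width: 0.999
```

Run:
```python
from workcell import arm
from h import *
f=arm.grab_frame("wrist"); st(arm); np.save("w1.npy",f,allow_pickle=True)
cv2.imwrite("pics/w1.png",f["color"][:,:,::-1])
```

```text
2.3 [ 0.5172 -0.0735  0.0877] head 52.3 tilt 34.6 x.z 0.0101 F [0.24 0.32 0.38] g 0.995 q [-0.47  0.34 -0.43  0.68  0.59 -1.35]
```

View pics/w1.png

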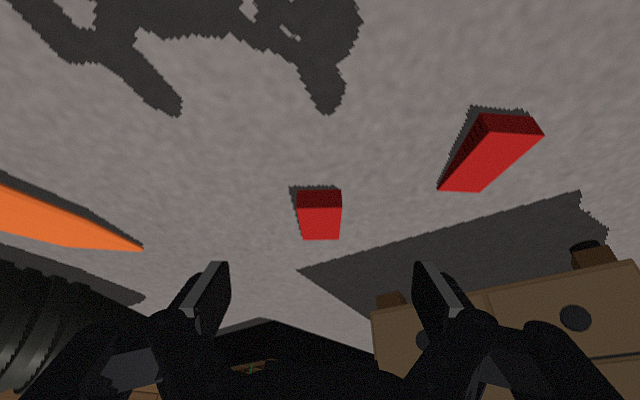

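Run:
```python
from h import *
f=np.load("w1.npy",allow_pickle=True).item()
up(f,(280,170,360,255),8,"pics/w1z.png")
hb=onplane(f,[(297,187.5),(341.5,188)],0);ht=onplane(f,[(297,208),(342,207)],.018);tp=onplane(f,[(303,240),(339.5,239.5)],.003)
for q in (hb,ht,tp): print(q.round(4).tolist(),q.mean(0).round(4),np.linalg.norm(q[0]-q[1]).round(4))
d=tp.mean(0)-ht.mean(0);print(np.degrees(np.arctan2(d[1],d[0])),np.linalg.norm(d[:2]))
```

```text
[[0.5541, -0.053, 0.0], [0.5276, -0.0311, 0.0]] [ 0.5408 -0.0421  0.    ] 0.0344
[[0.5551, -0.0509, 0.018], [0.5283, -0.0311, 0.018]] [ 0.5417 -0.041   0.018 ] 0.0333
[[0.5975, 0.0054, 0.003], [0.5701, 0.0264, 0.003]] [0.5838 0.0159 0.003 ] 0.0345
53.52348413101725 0.0707301017460082
```

View pics/w1z.png

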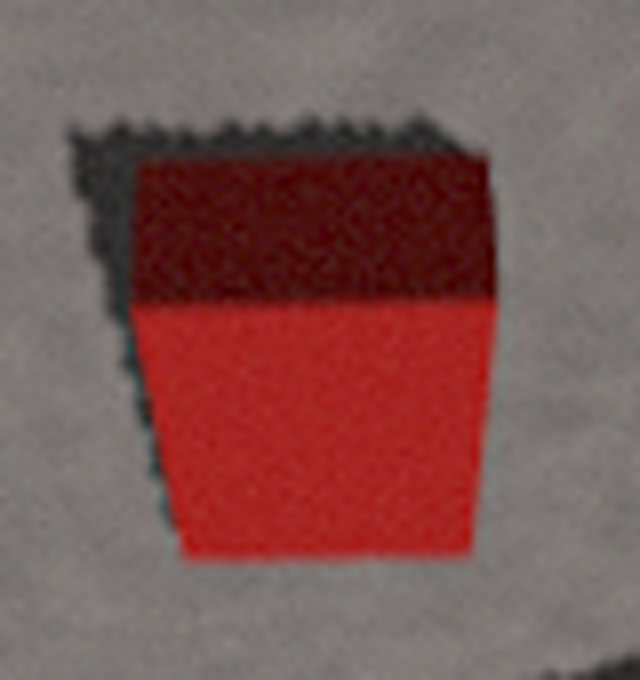

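Run:
```python
from workcell import arm
from h import *
st(arm); R=Rt(53,35); g=np.array([.5525,-.0276,.006])
rel(arm,g-.03*R[:,2],R);rel(arm,g,R)
```

```text
2.3 [ 0.5172 -0.0735  0.0877] head 52.3 tilt 34.6 x.z 0.0101 F [0.24 0.32 0.38] g 0.995 q [-0.47  0.34 -0.43  0.68  0.59 -1.35]
turn [-0.007, -0.0013, -0.0158] shift [-0.0007, 0.0011, 0.0702]
turn [-0.007, -0.0013, -0.0158] shift [-0.0007, 0.0013, 0.1002]
```

Emit:
arm_command(increments=[[[-0.003,0,-0.012],[0,0,0.035],0.06],[[-0.003,0,-0.012],[0,0,0.065],0.06],[[-0.003,0,-0.012],[0,0,0.078],0.06],[[-0.003,0,-0.012],[0,0,0.078],0.06],[[-0.003,0,-0.012],[0,0,0.078],0.06],[[-0.003,0,-0.012],[0,0,0.078],0.06]])

```text
clock: 2.8
ee_pos: [0.5455, -0.038, 0.0273]
tool_rot: [0.302, 0.905, 0.283, 0.097]
contact_force: [-0.3, -0.3, -0.7]
grip_width: 0.703
```

Run:
```python
from workcell import arm
from h import *
f=arm.grab_frame("wrist");st(arm); R=Rt(53,35); g=np.array([.5525,-.0276,.006])
rel(arm,g,R)
cv2.imwrite("pics/w2.png",f["color"][:,:,::-1])
```

```text
2.85 [ 0.5456 -0.0384  0.0272] head 52.95 tilt 34.85 x.z -0.0044 F [-0.7  -0.86  0.1 ] g 0.702 q [-0.38  0.45 -0.48  0.46  0.58 -1.25]
turn [-0.0026, 0.0041, 0.0018] shift [0.0011, -0.0016, 0.0247]
```

View pics/w2.png

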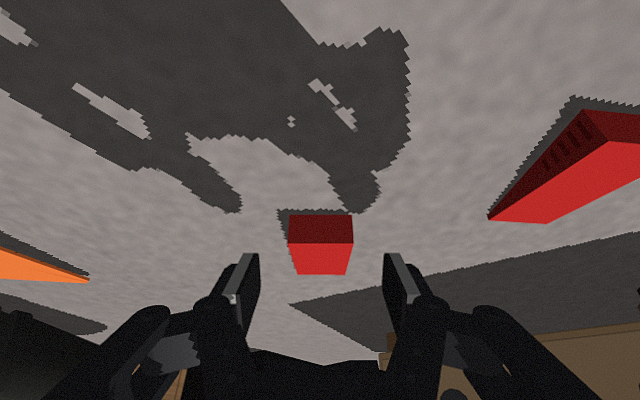

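Emit:
arm_command(increments=[[[0,0,0],[0.001,-0.001,0.015],0.06],[[0,0,0],[0.001,-0.001,0.024],0.06],[[0,0,0],[0.001,-0.001,0.024],0.06],[[0,0,0],[0.001,-0.001,0.024],0.06],[[0,0,0],[0.001,-0.001,0.024],0.06]])

```text
clock: 3.27
ee_pos: [0.5517, -0.0276, 0.0051]
tool_rot: [0.303, 0.905, 0.283, 0.096]
contact_force: [0.1, 0.0, 0.1]
grip_width: 0.701
```

Run:
```python
from workcell import arm
from h import *
f=arm.grab_frame("wrist");st(arm); R=Rt(53,35); g=np.array([.5525,-.0276,.006])
rel(arm,g,R)
cv2.imwrite("pics/w3.png",f["color"][:,:,::-1])
```

```text
3.32 [ 0.5518 -0.0278  0.0051] head 52.9 tilt 34.8 x.z -0.0013 F [-0.31  0.99  0.41] g 0.708 q [-0.35  0.49 -0.49  0.39  0.58 -1.22]
turn [-0.0036, 0.002, -0.0007] shift [-0.0005, 0.001, -0.0004]
```

View pics/w3.png

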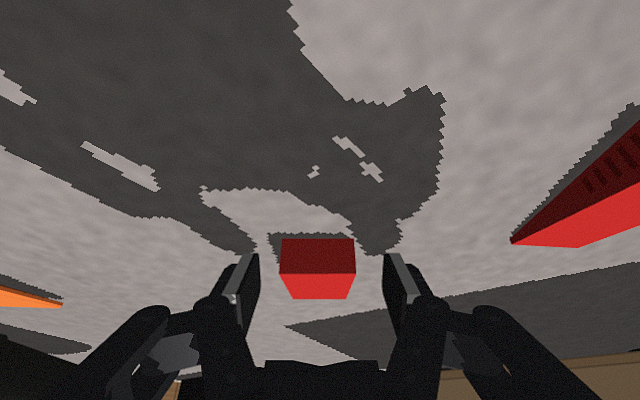

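Emit:
arm_command(increments=[[[0,0,0],[0,0.001,-0.001],0.045],[[0,0,0],[0,0.001,-0.001],0.035],[[0,0,0],[0,0.001,-0.001],0.025],[[0,0,0],[0,0.001,-0.001],0.025],[[0,0,0],[0,0.001,-0.001],0.025],[[0,0,0],[0,0.001,-0.001],0.025],[[0,0,0],[0,0.001,-0.001],0.025]])

```text
clock: 3.9
ee_pos: [0.5522, -0.0276, 0.0068]
tool_rot: [0.303, 0.905, 0.283, 0.096]
contact_force: [-2.1, -0.8, 5.4]
grip_width: 0.38
```

Run:
```python
from workcell import arm
from h import *
f=arm.grab_frame("wrist");st(arm)
cv2.imwrite("pics/w4.png",f["color"][:,:,::-1])
```

```text
3.95 [ 0.5522 -0.0276  0.0068] head 52.89 tilt 34.83 x.z -0.0019 F [-2.22 -2.75  6.27] g 0.381 q [-0.35  0.49 -0.49  0.39  0.58 -1.22]
```

View pics/w4.png

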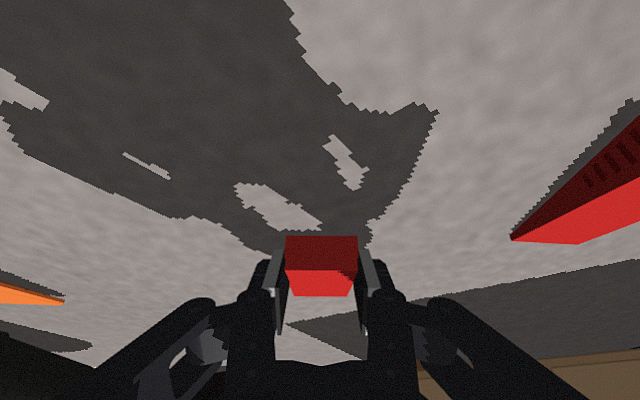

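Run:
```python
from workcell import arm
from h import *
R=Rt(82.3,34.8);rel(arm,[.5522,-.0276,.0108],Rt(52.89,34.83))
rel(arm,[.5857,.0797,.0118],R)
print(Rt(82.3,34.8))
```

```text
turn [0.0, 0.0016, 0.0011] shift [0.0, 0.0023, -0.0033]
turn [0.0, 0.2946, -0.4204] shift [0.038, 0.0898, 0.0562]
[[-0.9909832   0.11002265  0.07646773]
 [ 0.13398619  0.81374507  0.56556756]
 [ 0.          0.57071357 -0.82114921]]
```

Emit:
arm_command(increments=[[[0,0,0],[0,0.0025,-0.0035],0.025],[[0,0,0],[0,0.0025,-0.0035],0.025],[[0,0.05,-0.07],[0.0063,0.0171,0.0065],0.025],[[0,0.1,-0.14],[0.0127,0.0316,0.0164],0.025],[[0,0.15,-0.21],[0.019,0.0462,0.0264],0.025],[[0,0.2,-0.28],[0.0253,0.0607,0.0363],0.025],[[0,0.25,-0.35],[0.0317,0.0753,0.0463],0.025],[[0,0.295,-0.42],[0.038,0.0898,0.0562],0.025],[[0,0.295,-0.42],[0.038,0.0898,0.0562],0.025],[[0,0.295,-0.42],[0.038,0.0898,0.0562],0.025]])

```text
clock: 4.78
ee_pos: [0.5856, 0.0811, 0.0105]
tool_rot: [0.063, 0.952, 0.298, 0.019]
contact_force: [-0.3, -0.6, -0.8]
grip_width: 0.375
```

Run:
```python
from workcell import arm
from h import *
for n in ["wrist","scene","top"]:
    f=arm.grab_frame(n); np.save(f"{n}5.npy",f,allow_pickle=True)
    if n=="wrist": cv2.imwrite("pics/w5.png",f["color"][:,:,::-1])
    if n=="scene": up(f,(270,160,390,260),6,"pics/s5.png")
    if n=="top": up(f,(230,150,350,250),6,"pics/t5.png")
st(arm)
```

```text
4.93 [0.5842 0.0797 0.0105] head 82.26 tilt 34.79 x.z 0.0035 F [-0.41 -0.81 -0.22] g 0.383 q [-0.16  0.64 -0.16  0.79  0.61 -1.6 ]
```

View pics/w5.png

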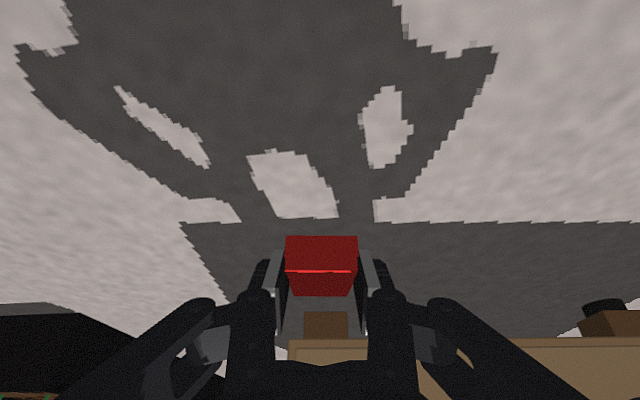

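View pics/s5.png

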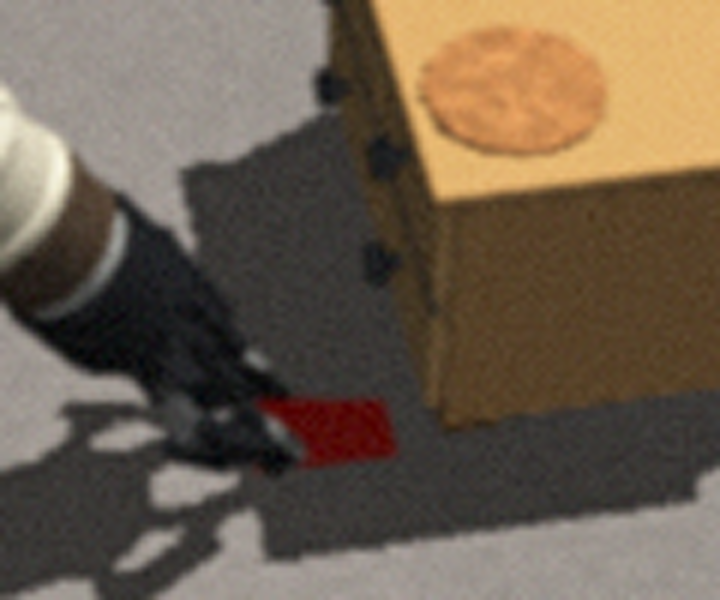

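View pics/t5.png

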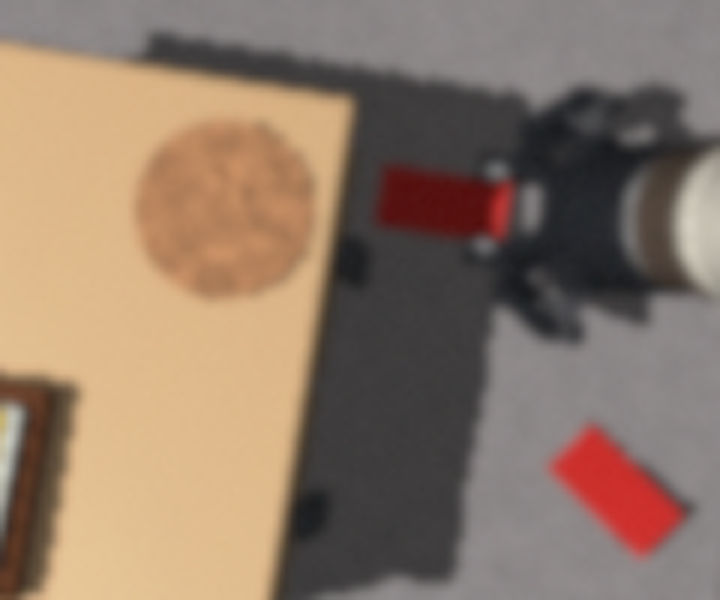

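Run:
```python
from h import *
f=np.load("wrist5.npy",allow_pickle=True).item()
up(f,(265,225,375,345),6,"pics/w5z.png")
```

```text
(no output)
```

View pics/w5z.png

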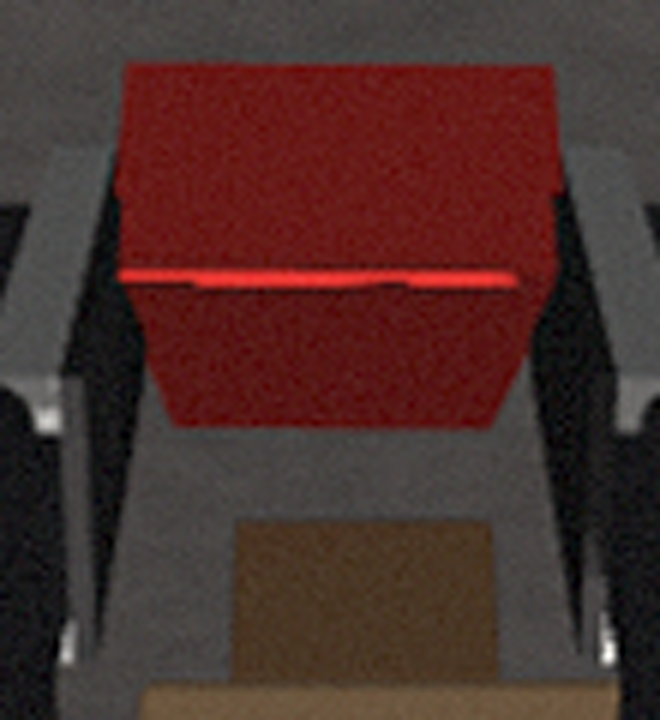

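Run:
```python
from h import *
f=np.load("wrist5.npy",allow_pickle=True).item()
cv=lambda p:(np.array(p)+.5)/6-.5+np.array((265,225))
for z in (.009,.012,.005):
    q=onplane(f,cv([(234,521),(492,519)]),z); d=q[0]-q[1];print("foot",z,q.round(4).tolist(),q.mean(0).round(4),np.linalg.norm(d).round(4),np.degrees(np.arctan2(d[1],d[0])))
q=onplane(f,cv([(172,428),(492,428)]),.0065);d=q[0]-q[1];print("tip",q.mean(0).round(4),np.linalg.norm(d).round(4),np.degrees(np.arctan2(d[1],d[0])))
q=onplane(f,cv([(118,268),(557,268)]),.0215);d=q[0]-q[1];print("heeltop",q.mean(0).round(4),np.linalg.norm(d).round(4))
q=onplane(f,cv([(125,64),(555,64)]),.0035);d=q[0]-q[1];print("heelbot",q.mean(0).round(4),np.linalg.norm(d).round(4))
T=np.load("top5.npy",allow_pickle=True).item()
c6=lambda p:(np.array(p)+.5)/6-.5+np.array((230,150))
q=onplane(T,c6([(387,163),(376,224)]),.0065);print("top tip",q.mean(0),np.linalg.norm(q[0]-q[1]))
```

```text
foot 0.009 [[0.6064, 0.154, 0.009], [0.5767, 0.1574, 0.009]] [0.5915 0.1557 0.009 ] 0.0299 -6.591293280663661
foot 0.012 [[0.6047, 0.1452, 0.012], [0.5762, 0.1485, 0.012]] [0.5905 0.1468 0.012 ] 0.0287 -6.591293280663678
foot 0.005 [[0.6086, 0.1657, 0.005], [0.5773, 0.1693, 0.005]] [0.5929 0.1675 0.005 ] 0.0315 -6.591293280663696
tip [0.5921 0.1334 0.0065] 0.0344 -7.843579099680694
heeltop [0.5824 0.0641 0.0215] 0.0322
heelbot [0.5823 0.0649 0.0035] 0.0341
top tip [0.59407577 0.13112267 0.0065    ] 0.033902140779768816
```

Emit:
arm_command(increments=[[[0,0,0],[0.003,0,0],0.025],[[0,0,0],[0.003,-0.0017,0.0025],0.025],[[0,0,0],[0.003,-0.0017,0.0025],0.025],[[0,0,0],[0.003,0.004,0.0065],0.025],[[0,0,0],[0.003,0.0106,0.0111],0.025],[[0,0,0],[0.003,0.0106,0.0111],0.025],[[0,0,0],[0.003,0.0106,0.0111],0.025]])

```text
clock: 5.52
ee_pos: [0.5841, 0.0963, 0.008]
tool_rot: [0.063, 0.952, 0.298, 0.019]
contact_force: [-0.6, 0.8, -0.4]
grip_width: 0.377
```

Run:
```python
from workcell import arm
from h import *
f=arm.grab_frame("wrist");up(f,(265,225,375,345),6,"pics/w6z.png");st(arm);np.save("w6.npy",f,allow_pickle=True)
```

```text
5.57 [0.5841 0.096  0.008 ] head 82.38 tilt 34.8 x.z 0.0019 F [ 0.28  0.16 -0.13] g 0.381 q [-0.13  0.64 -0.18  0.76  0.61 -1.57]
```

View pics/w6z.png

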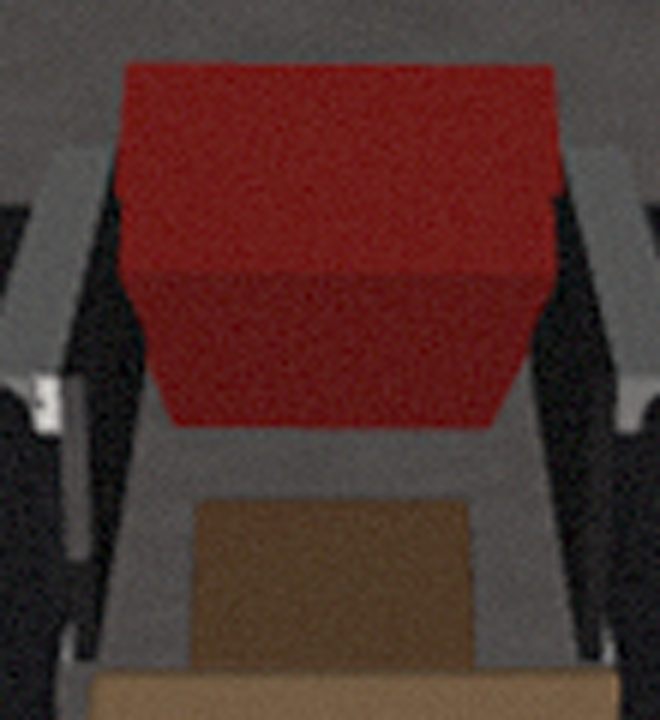

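Run:
```python
from h import *
f=np.load("w6.npy",allow_pickle=True).item()
cv=lambda p:(np.array(p)+.5)/6-.5+np.array((265,225))
q=onplane(f,cv([(194,500),(468,502)]),.009);a=q.mean(0);d=q[0]-q[1];print(a,np.linalg.norm(d),np.degrees(np.arctan2(d[1],d[0])))
t=onplane(f,cv([(175,427),(490,427)]),.004).mean(0);h=onplane(f,cv([(125,64),(555,64)]),.001).mean(0)
print(t,h);u=(t-h)[:2];u/=np.linalg.norm(u);w=(a-t)[:2];print(np.degrees(np.arctan2(u[1],u[0])),"ahead",w@u,"left",u[0]*w[1]-u[1]*w[0])
```

```text
[0.59190941 0.1570574  0.009     ] 0.029997497478736007 -9.04422183315541
[0.59060545 0.1484861  0.004     ] [0.58079282 0.08016285 0.001     ]
81.82703038900178 ahead 0.008669615782133551 left -7.220091229428387e-05
```

Emit:
arm_command(increments=[[[0,0,0],[0,0.004,0.0025],0.025],[[0,0,0],[0,0.008,0.006],0.025],[[0,0,0],[0,0.012,0.009],0.025],[[0,0,0],[0,0.012,0.009],0.025]])

```text
clock: 5.9
ee_pos: [0.5861, 0.1114, 0.0073]
tool_rot: [0.064, 0.952, 0.299, 0.019]
contact_force: [-0.3, 1.0, -0.2]
grip_width: 0.377
```

Emit:
arm_command(increments=[[[0,0,0],[0,0.004,0.003],0.025],[[0,0,0],[0,0.007,0.0055],0.025],[[0,0,0],[0,0.009,0.0066],0.025],[[0,0,0],[0,0.009,0.0066],0.025],[[0,0,0],[0,0.009,0.0066],0.025]])

```text
clock: 6.32
ee_pos: [0.5876, 0.1216, 0.0071]
tool_rot: [0.064, 0.952, 0.298, 0.019]
contact_force: [0.2, -0.1, 0.2]
grip_width: 0.373
```

Run:
```python
from workcell import arm
from h import *
f=arm.grab_frame("wrist");cv2.imwrite("pics/w7.png",f["color"][:,:,::-1]);st(arm)
f=arm.grab_frame("scene");up(f,(270,160,390,260),6,"pics/s7.png")
```

```text
6.37 [0.5876 0.1214 0.0071] head 82.33 tilt 34.8 x.z 0.0021 F [0.25 0.03 0.29] g 0.379 q [-0.09  0.63 -0.19  0.72  0.61 -1.52]
```

View pics/w7.png

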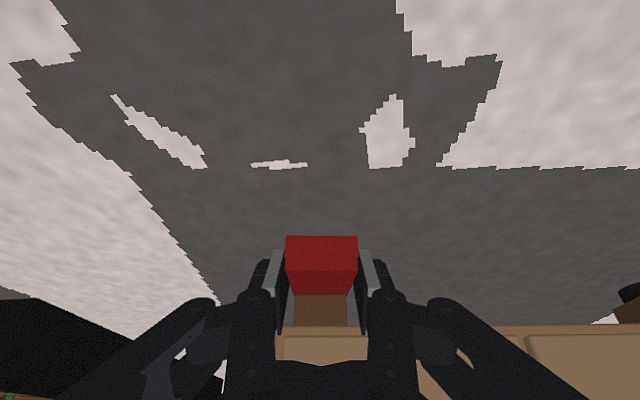

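View pics/s7.png

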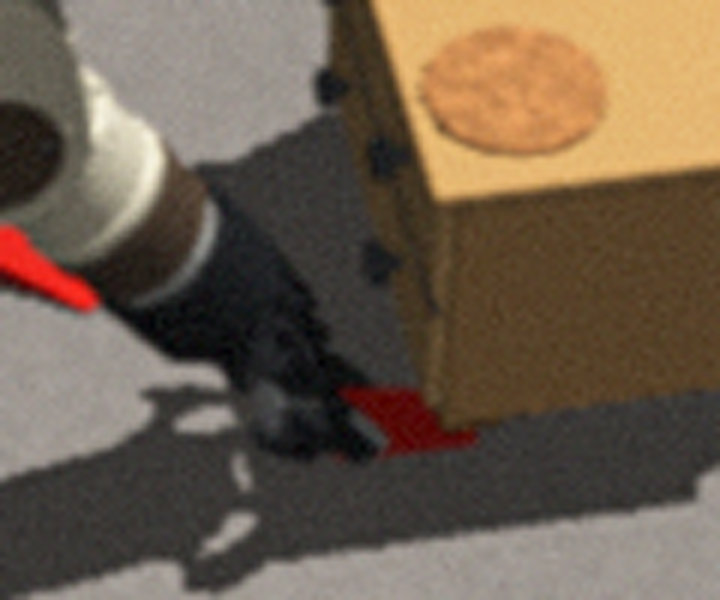

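Emit:
arm_command(increments=[[[0,0,0],[0,0,0],0.04],[[0,0,0],[0,0,0],0.055],[[0,0,0],[0,0,0],0.055],[[0,0,0],[0,0,0],0.055],[[0,0,0],[0,0,-0.02],0.055],[[0,0,0],[0,0,-0.05],0.055],[[0,0,0],[0,0,-0.07],0.03],[[0,0,0],[0,0,-0.07],0],[[0,0,0],[0,0,-0.07],0]])

```text
clock: 7.17
ee_pos: [0.5836, 0.0811, 0.0655]
tool_rot: [0.064, 0.952, 0.298, 0.021]
contact_force: [0.6, 0.4, -0.2]
grip_width: 0.224
```

Run:
```python
from workcell import arm
from h import *
f=arm.grab_frame("wrist");cv2.imwrite("pics/w8.png",f["color"][:,:,::-1]);st(arm);np.save("w8.npy",f,allow_pickle=True)
```

```text
7.22 [0.5825 0.0817 0.0644] head 82.3 tilt 34.8 x.z 0.0016 F [-1.12  0.25 -0.2 ] g 0.14 q [-0.16  0.56 -0.13  0.9   0.61 -1.6 ]
```

View pics/w8.png

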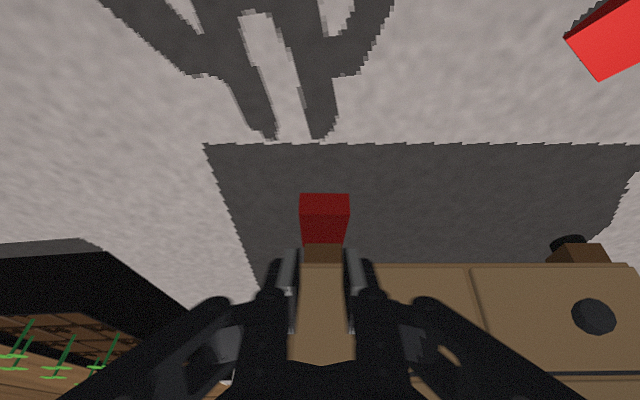

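Run:
```python
from workcell import arm
from h import *
f=np.load("w8.npy",allow_pickle=True).item()
q=onplane(f,[(299.5,193),(349,193.5)],0);d=q[0]-q[1];H=q.mean(0);print(q,H,np.linalg.norm(d),np.degrees(np.arctan2(d[1],d[0])))
h=np.array([np.cos(np.radians(82.3)),np.sin(np.radians(82.3)),0])
p=H-h*.020;p[2]=.007
R=Rt(82.3,25)
rel(arm,H-h*.045+[0,0,.03],R);rel(arm,p,R); print(H-h*.045+[0,0,.03],p)
```

```text
[[0.60038253 0.1023196  0.        ]
 [0.56663742 0.10739534 0.        ]] [0.58350998 0.10485747 0.        ] 0.03412470099934086 -8.553970200172293
turn [0.171, -0.0014, -0.0008] shift [0.002, -0.0376, 0.0158]
turn [0.171, -0.0014, -0.0008] shift [0.002, -0.0302, 0.0489]
[0.5774806  0.06026323 0.03      ] [0.58083025 0.08503781 0.007     ]
```

Emit:
arm_command(increments=[[[0.085,0,0],[0.002,-0.02,0.008],0],[[0.171,0,0],[0.002,-0.0376,0.016],0],[[0.171,0,0],[0.002,-0.0376,0.016],0],[[0.171,0,0],[0.002,-0.0376,0.03],0],[[0.171,0,0],[0.002,-0.0302,0.047],0],[[0.171,0,0],[0.002,-0.0302,0.047],0],[[0.171,0,0],[0.002,-0.0302,0.047],0]])

```text
clock: 7.8
ee_pos: [0.5791, 0.0853, 0.0075]
tool_rot: [0.065, 0.974, 0.217, 0.012]
contact_force: [0.2, 0.2, -0.2]
grip_width: -0.0
```

Run:
```python
from workcell import arm
from h import *
f=arm.grab_frame("wrist");cv2.imwrite("pics/w9.png",f["color"][:,:,::-1]);st(arm);np.save("w9.npy",f,allow_pickle=True)
rel(arm,[.5815,.0900,.0075],Rt(82.3,25))
```

```text
7.85 [0.5799 0.0846 0.0082] head 82.39 tilt 25.06 x.z 0.0038 F [-0.8  -0.88  0.23] g -0.002 q [-0.08  0.59 -0.17  0.78  0.44 -1.51]
turn [0.001, -0.0042, -0.0002] shift [-0.0009, 0.0047, 0.003]
```

View pics/w9.png

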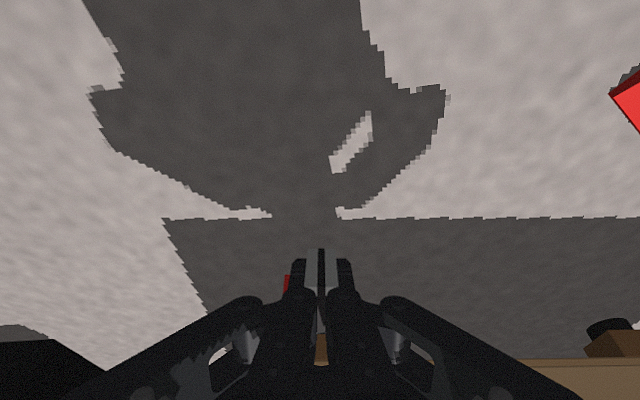

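Emit:
arm_command(increments=[[[0,0,0],[-0.001,0.0027,0.0023],0],[[0,0,0],[-0.001,0.0054,0.0035],0],[[0,0,0],[-0.001,0.0081,0.0048],0],[[0,0,0],[-0.001,0.0108,0.0061],0],[[0,0,0],[-0.001,0.0108,0.0061],0]])

```text
clock: 8.27
ee_pos: [0.5835, 0.0966, 0.0081]
tool_rot: [0.065, 0.974, 0.216, 0.014]
contact_force: [-0.4, 0.9, 0.3]
grip_width: 0.004
```

Run:
```python
from workcell import arm
from h import *
st(arm)
f=arm.grab_frame("scene");up(f,(270,160,390,260),6,"pics/s10.png")
for i in range(3): st(arm)
```

```text
8.27 [0.5835 0.0966 0.0081] head 82.35 tilt 25.03 x.z 0.0013 F [-0.41  0.89  0.3 ] g 0.004 q [-0.05  0.59 -0.17  0.77  0.44 -1.48]
8.32 [0.5834 0.0964 0.008 ] head 82.35 tilt 25.01 x.z 0.0016 F [ 0.05  0.35 -0.99] g -0.002 q [-0.05  0.59 -0.17  0.77  0.44 -1.48]
8.32 [0.5834 0.0964 0.008 ] head 82.35 tilt 25.01 x.z 0.0016 F [ 0.05  0.35 -0.99] g -0.002 q [-0.05  0.59 -0.17  0.77  0.44 -1.48]
8.32 [0.5834 0.0964 0.008 ] head 82.35 tilt 25.01 x.z 0.0016 F [ 0.05  0.35 -0.99] g -0.002 q [-0.05  0.59 -0.17  0.77  0.44 -1.48]
```

View pics/s10.png

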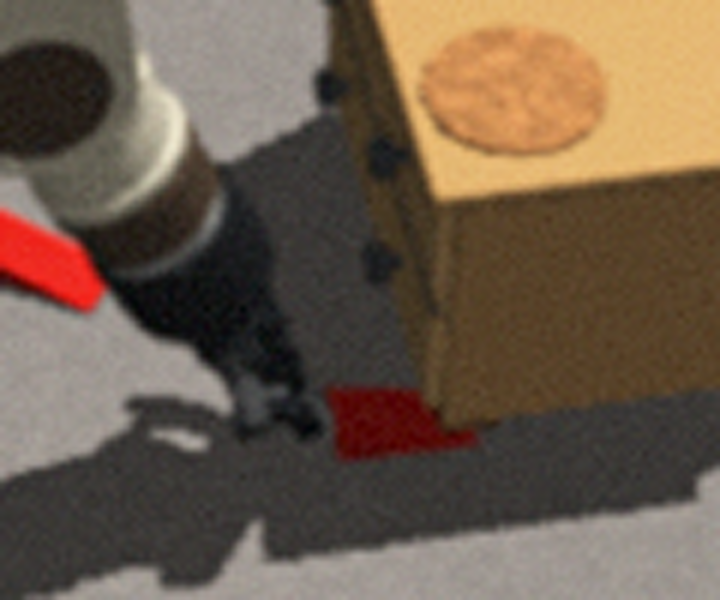

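Emit:
arm_command(increments=[[[0,0,0],[0,0.0018,0.0008],0],[[0,0,0],[0,0.0036,0.0017],0],[[0,0,0],[0,0.0054,0.0025],0],[[0,0,0],[0,0.0063,0.003],0],[[0,0,0],[0,0.0063,0.003],0]])

```text
clock: 8.73
ee_pos: [0.5842, 0.1034, 0.0077]
tool_rot: [0.065, 0.974, 0.216, 0.013]
contact_force: [0.1, -0.0, 0.3]
grip_width: 0.001
```

Run:
```python
from workcell import arm
from h import *
st(arm)
f=arm.grab_frame("scene");up(f,(270,160,390,260),6,"pics/s11.png")
```

```text
8.73 [0.5842 0.1034 0.0077] head 82.35 tilt 25.01 x.z 0.002 F [ 0.12 -0.04  0.28] g 0.001 q [-0.04  0.59 -0.17  0.76  0.43 -1.47]
```

View pics/s11.png

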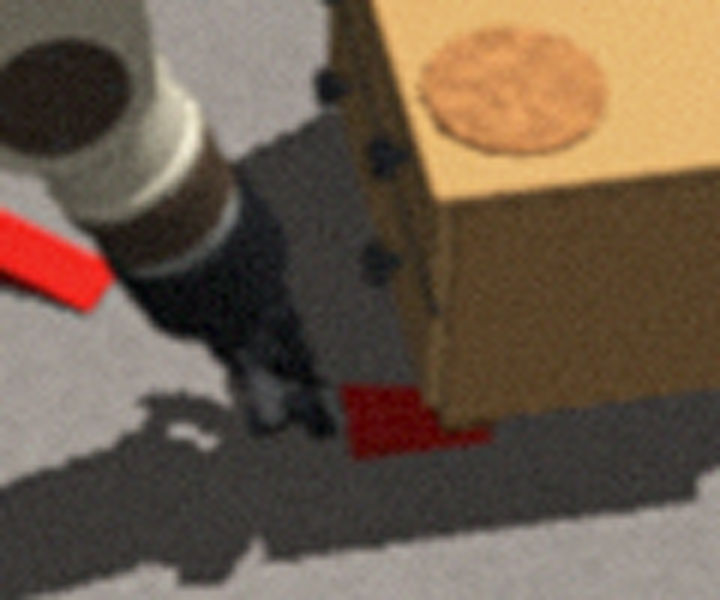

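Emit:
arm_command(increments=[[[0,0,0],[0,0.0009,0.0004],0],[[0,0,0],[0,0.0018,0.0008],0],[[0,0,0],[0,0.0018,0.0008],0]])

```text
clock: 9.03
ee_pos: [0.5844, 0.1052, 0.0077]
tool_rot: [0.065, 0.974, 0.216, 0.013]
contact_force: [-0.5, 0.3, -0.9]
grip_width: -0.003
```

Emit:
arm_command(increments=[[[0,0,0],[0,0.0007,0.0003],0],[[0,0,0],[0,0.0007,0.0003],0]])

```text
clock: 9.2
ee_pos: [0.5845, 0.1058, 0.0077]
tool_rot: [0.066, 0.974, 0.216, 0.013]
contact_force: [0.2, -0.2, -0.3]
grip_width: -0.004
```

Emit:
arm_command(increments=[[[0,0,0],[0,0.0007,0.0003],0],[[0,0,0],[0,0.0007,0.0003],0]])

```text
clock: 9.37
ee_pos: [0.5846, 0.1062, 0.0077]
tool_rot: [0.066, 0.974, 0.216, 0.013]
contact_force: [-0.5, -1.3, 0.2]
grip_width: -0.004
```

Emit:
arm_command(increments=[[[0,0,0],[0,0.0007,0.0003],0],[[0,0,0],[0,0.0007,0.0003],0]])

```text
clock: 9.53
ee_pos: [0.5847, 0.1066, 0.0077]
tool_rot: [0.066, 0.974, 0.215, 0.014]
contact_force: [-0.6, -5.0, 0.8]
grip_width: -0.001
```

Emit:
arm_command(increments=[[[0,0,0],[0,0.0005,0.0002],0],[[0,0,0],[0,0.0005,0.0002],0]])

```text
clock: 9.7
ee_pos: [0.5848, 0.1068, 0.0076]
tool_rot: [0.066, 0.974, 0.215, 0.013]
contact_force: [-0.5, -6.2, 1.9]
grip_width: -0.001
```

Emit:
arm_command(increments=[[[0,0,0],[0,0.0004,0.0002],0],[[0,0,0],[0,0.0004,0.0002],0],[[0,0,0],[0,0.0004,0.0002],0]])

```text
clock: 9.95
ee_pos: [0.5848, 0.1068, 0.0077]
tool_rot: [0.066, 0.974, 0.215, 0.014]
contact_force: [-1.4, -6.6, 2.6]
grip_width: -0.001
```

Run:
```python
from workcell import arm
from h import *
st(arm)
f=arm.grab_frame("scene");up(f,(270,160,390,260),6,"pics/s12.png");st(arm)
```

```text
9.95 [0.5848 0.1068 0.0077] head 82.25 tilt 24.86 x.z 0.002 F [-1.4  -6.58  2.63] g -0.001 q [-0.03  0.59 -0.17  0.76  0.43 -1.46]
10.0 [0.5848 0.1068 0.0076] head 82.25 tilt 24.86 x.z 0.0021 F [-1.55 -6.66  2.44] g -0.001 q [-0.03  0.59 -0.17  0.76  0.43 -1.46]
```

View pics/s12.png

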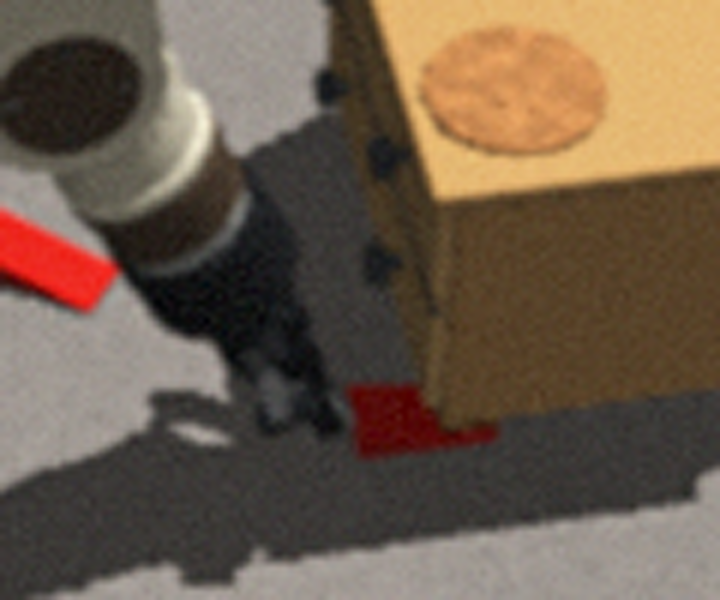

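Emit:
arm_command(increments=[[[0,0,0],[0,0.0005,0.0002],0],[[0,0,0],[0,0.0007,0.0003],0],[[0,0,0],[0,0.0007,0.0003],0]])

```text
clock: 10.25
ee_pos: [0.5849, 0.107, 0.0076]
tool_rot: [0.067, 0.974, 0.214, 0.014]
contact_force: [-2.4, -9.0, 3.0]
grip_width: 0.001
```

Emit:
arm_command(increments=[[[0,0,0],[0,-0.005,-0.0023],0],[[0,0,0],[0,-0.027,-0.0127],0],[[0,0,0],[0,-0.045,-0.021],0],[[0,0,0],[0,-0.045,-0.045],0],[[0,0,0],[0,-0.045,-0.08],0.04],[[0,0,0],[0,-0.045,-0.08],0.085],[[0,0,0],[0,-0.045,-0.08],0.085]])

```text
clock: 10.83
ee_pos: [0.5774, 0.0345, 0.0637]
tool_rot: [0.065, 0.974, 0.217, 0.016]
contact_force: [0.2, 0.6, 0.1]
grip_width: 0.422
```

Run:
```python
from workcell import arm
from h import *
f=arm.grab_frame("wrist");cv2.imwrite("pics/w12.png",f["color"][:,:,::-1]);st(arm);np.save("w12.npy",f,allow_pickle=True)
f=arm.grab_frame("scene");up(f,(310,110,430,240),6,"pics/s13.png")
```

```text
10.88 [0.576  0.0351 0.0622] head 82.31 tilt 25.07 x.z -0.0003 F [ 0.11 -0.32 -0.09] g 0.5 q [-0.16  0.53 -0.11  0.94  0.44 -1.6 ]
```

View pics/w12.png

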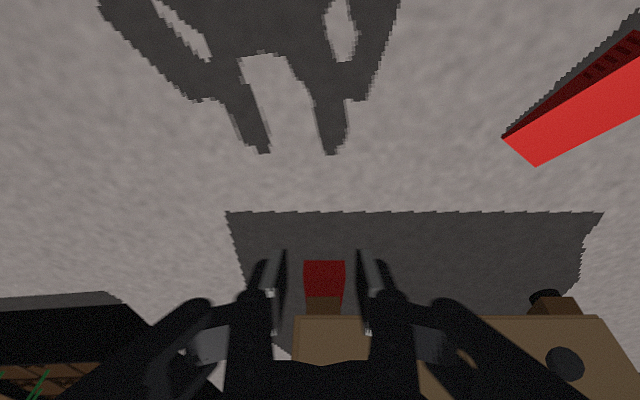

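View pics/s13.png

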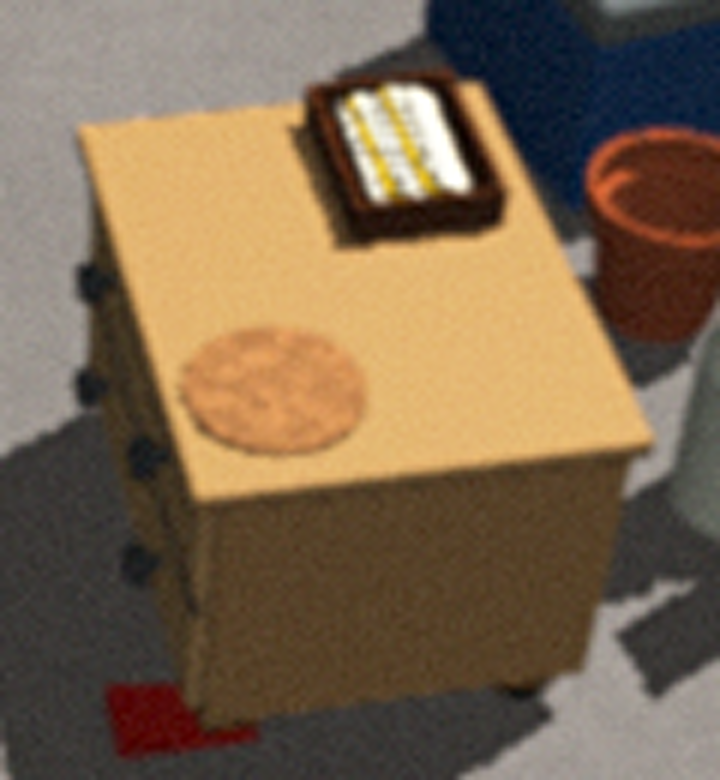

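Run:
```python
from workcell import arm
from h import *
st(arm)
rel(arm,[.576,.0,.17],Rt(27,0));rel(arm,[.61,-.327,.17],Rt(-28,0))
T=np.load("top.npy",allow_pickle=True).item()
print(onplane(T,[(446,172),(449,236),(365,143),(460,134)],.05))
```

```text
10.93 [0.575  0.0355 0.0612] head 82.34 tilt 25.05 x.z 0.0021 F [-0.92  0.02  0.2 ] g 0.596 q [-0.16  0.53 -0.11  0.94  0.44 -1.6 ]
turn [0.4015, -0.213, 0.9495] shift [-0.0055, 0.0143, -0.1134]
turn [0.2903, -0.4214, 1.8903] shift [-0.0828, -0.2751, -0.2489]
[[ 0.63588357 -0.3554261   0.05      ]
 [ 0.43349629 -0.36731732  0.05      ]
 [ 0.72102591 -0.09570153  0.05      ]
 [ 0.75904871 -0.39869449  0.05      ]]
```

Emit:
arm_command(increments=[[[0.1,-0.053,0.24],[-0.004,0.01,-0.04],0.085],[[0.2,-0.106,0.47],[-0.0055,0.0143,-0.08],0.085],[[0.4015,-0.213,0.9495],[-0.0055,0.0143,-0.1134],0.085],[[0.4015,-0.213,0.9495],[-0.0055,0.0143,-0.1134],0.085],[[0.4015,-0.213,0.9495],[-0.0055,0.0143,-0.1134],0.085],[[0.4015,-0.213,0.9495],[-0.0055,0.0143,-0.1134],0.085],[[0.4015,-0.213,0.9495],[-0.0055,0.0143,-0.1134],0.085],[[0.4015,-0.213,0.9495],[-0.0055,0.0143,-0.1134],0.085]])

```text
clock: 11.6
ee_pos: [0.5751, 0.0008, 0.1691]
tool_rot: [0.504, 0.864, 0.01, 0.0]
contact_force: [-0.2, -0.8, -0.2]
grip_width: 0.994
```

Run:
```python
from workcell import arm
from h import *
st(arm);rel(arm,[.61,-.327,.17],Rt(-28,0))
```

```text
11.6 [0.5751 0.0008 0.1691] head 29.47 tilt 1.1 x.z 0.0096 F [-0.2  -0.76 -0.19] g 0.994 q [-0.01  0.41  0.09  1.23  0.02 -0.52]
turn [0.0104, -0.0171, 1.003] shift [-0.3025, -0.1308, -0.006]
```

Emit:
arm_command(increments=[[[0.01,-0.017,1.0],[-0.302,-0.131,-0.005],0.085],[[0.01,-0.017,1.0],[-0.302,-0.131,-0.005],0.085],[[0.01,-0.017,1.0],[-0.302,-0.131,-0.005],0.085],[[0.01,-0.017,1.0],[-0.302,-0.131,-0.005],0.085],[[0.01,-0.017,1.0],[-0.302,-0.131,-0.005],0.085],[[0.01,-0.017,1.0],[-0.302,-0.131,-0.005],0.085],[[0.01,-0.017,1.0],[-0.302,-0.131,-0.005],0.085],[[0.01,-0.017,1.0],[-0.302,-0.131,-0.005],0.085],[[0.01,-0.017,1.0],[-0.302,-0.131,-0.005],0.085],[[0.01,-0.017,1.0],[-0.302,-0.131,-0.005],0.085]])

```text
clock: 12.43
ee_pos: [0.6112, -0.3288, 0.1664]
tool_rot: [0.856, 0.517, 0.001, -0.002]
contact_force: [0.3, 0.5, -0.0]
grip_width: 0.995
```

Run:
```python
from workcell import arm
from h import *
f=arm.grab_frame("wrist");cv2.imwrite("pics/w14.png",f["color"][:,:,::-1]);st(arm);np.save("w14.npy",f,allow_pickle=True)
```

```text
12.48 [ 0.6114 -0.3272  0.1671] head -27.58 tilt 0.25 x.z 0.0041 F [-0.05  1.02 -0.09] g 0.995 q [-0.49  0.67  0.51  1.41  0.   -0.01]
```

View pics/w14.png

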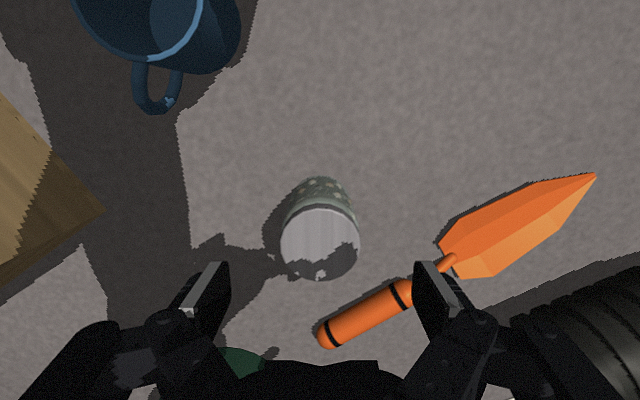

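Run:
```python
from h import *
from workcell import arm
f=np.load("w14.npy",allow_pickle=True).item()
up(f,(260,165,380,295),6,"pics/w14z.png")
J=onplane(f,[(320,244)],.102)[0];print("jar",J,np.hypot(*J[:2]))
R=Rt(-28)
for uv in [(318,335),(335,348),(320,325),(345,312),(370,298),(400,281),(437,245),(440,262)]:
    p=onplane(f,[uv],.016)[0]; print(uv,p.round(3),"tool xy rel jar",(R.T@(p-J))[:2].round(3))
```

```text
jar [ 0.62690286 -0.33752907  0.102     ] 0.7119923222929649
(318, 335) [ 0.761 -0.41   0.016] tool xy rel jar [-0.001  0.152]
(335, 348) [ 0.786 -0.402  0.016] tool xy rel jar [0.018 0.17 ]
(320, 325) [ 0.75  -0.402  0.016] tool xy rel jar [0.001 0.139]
(345, 312) [ 0.747 -0.37   0.016] tool xy rel jar [0.028 0.122]
(370, 298) [ 0.744 -0.338  0.016] tool xy rel jar [0.054 0.104]
(400, 281) [ 0.74  -0.301  0.016] tool xy rel jar [0.085 0.083]
(437, 245) [ 0.719 -0.251  0.016] tool xy rel jar [0.12  0.041]
(440, 262) [ 0.739 -0.255  0.016] tool xy rel jar [0.125 0.06 ]
```

View pics/w14z.png

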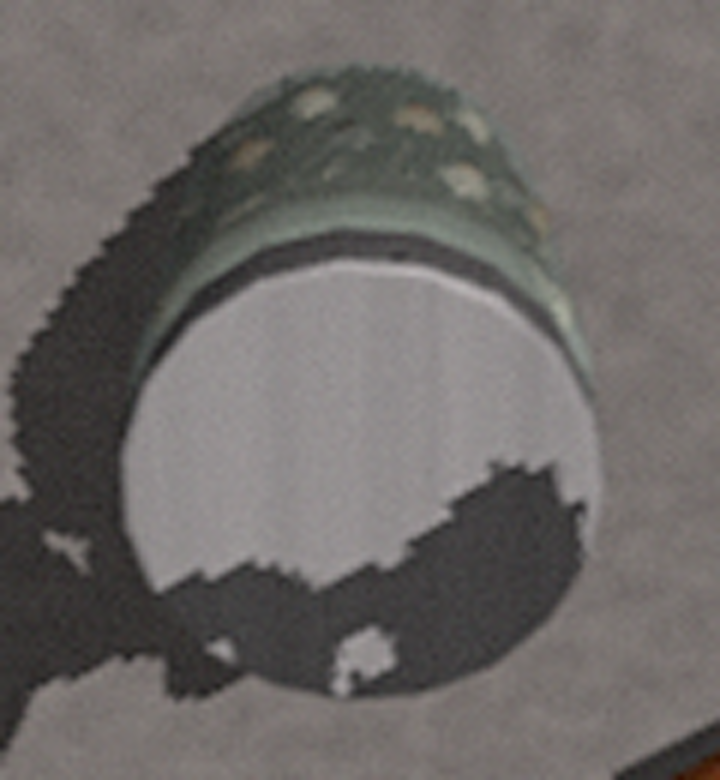

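Run:
```python
from workcell import arm
from h import *
rel(arm,[.628,-.3378,.17],Rt(-28));rel(arm,[.628,-.3378,.046],Rt(-28))
```

```text
turn [-0.0018, -0.0041, 0.0073] shift [-0.0017, 0.0196, -0.003]
turn [-0.0018, -0.0041, 0.0073] shift [-0.0022, 0.0199, 0.121]
```

Emit:
arm_command(increments=[[[0,-0.002,0.005],[-0.002,0.019,0],0.085],[[0,-0.002,0.005],[-0.002,0.019,0],0.085],[[0,-0.002,0.005],[-0.002,0.019,0.03],0.085],[[0,-0.002,0.005],[-0.002,0.019,0.06],0.085],[[0,-0.002,0.005],[-0.002,0.019,0.09],0.085],[[0,-0.002,0.005],[-0.002,0.019,0.1],0.085],[[0,-0.002,0.005],[-0.002,0.019,0.1],0.085]])

```text
clock: 13.07
ee_pos: [0.6258, -0.3346, 0.0656]
tool_rot: [0.856, 0.517, -0.001, -0.003]
contact_force: [-0.3, 0.6, 0.3]
grip_width: 0.995
```

Run:
```python
from workcell import arm
from h import *
f=arm.grab_frame("wrist");cv2.imwrite("pics/w15.png",f["color"][:,:,::-1]);st(arm);rel(arm,[.628,-.3378,.045],Rt(-28))
```

```text
13.12 [ 0.6275 -0.3359  0.0686] head -27.75 tilt 0.11 x.z 0.0013 F [ 0.48 -0.88  0.5 ] g 0.997 q [-0.49  0.76  0.42  1.23  0.   -0.01]
turn [-0.0015, -0.0013, 0.0043] shift [-0.0015, 0.0014, 0.0236]
```

View pics/w15.png

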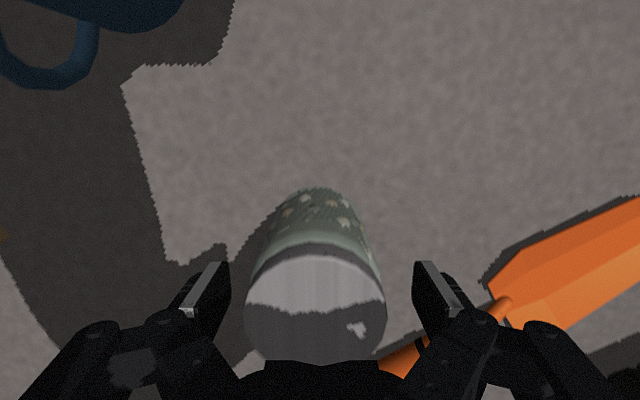

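Emit:
arm_command(increments=[[[0,0,0.003],[-0.002,0.001,0.012],0.085],[[0,0,0.003],[-0.002,0.001,0.023],0.085],[[0,0,0.003],[-0.002,0.001,0.023],0.085],[[0,0,0.003],[-0.002,0.001,0.023],0.07],[[0,0,0.003],[-0.002,0.001,0.023],0.062],[[0,0,0.003],[-0.002,0.001,0.023],0.055],[[0,0,0.003],[-0.002,0.001,0.023],0.05],[[0,0,0.003],[-0.002,0.001,0.023],0.05],[[0,0,0.003],[-0.002,0.001,0.023],0.05]])

```text
clock: 13.87
ee_pos: [0.6293, -0.3402, 0.048]
tool_rot: [0.857, 0.515, 0.002, 0.001]
contact_force: [1.2, 2.8, 4.7]
grip_width: 0.708
```

Run:
```python
from workcell import arm
from h import *
f=arm.grab_frame("wrist");cv2.imwrite("pics/w16.png",f["color"][:,:,::-1]);st(arm)
```

```text
13.92 [ 0.6293 -0.3402  0.048 ] head -28.02 tilt 0.28 x.z 0.0017 F [0.79 3.27 5.73] g 0.708 q [-0.5   0.78  0.4   1.19  0.   -0.01]
```

View pics/w16.png

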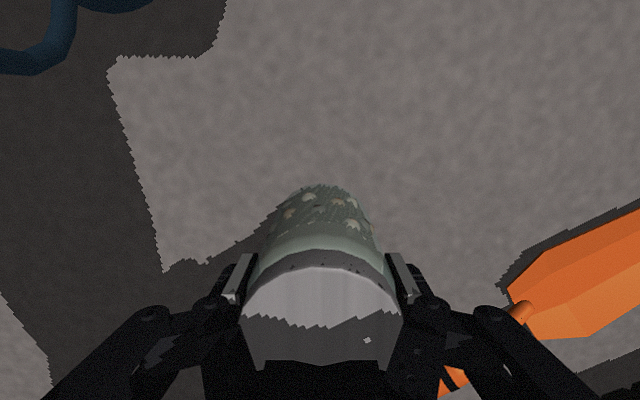

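Run:
```python
from workcell import arm
from h import *
for p,a in (([.6293,-.3402,.07],-28),([.59,-.30,.16],-26),([.60,-.2,.22],-18),([.59,-.08,.29],-8),([.59,.02,.30],2),([.5697,.1932,.30],19)): rel(arm,p,Rt(a))
```

```text
turn [0.0046, -0.0017, -0.0003] shift [-0.0, 0.0001, -0.022]
turn [0.0046, -0.0016, -0.0353] shift [0.0172, -0.0531, -0.1122]
turn [0.0047, -0.0013, -0.1749] shift [0.1103, -0.0909, -0.1722]
turn [0.0048, -0.0009, -0.3494] shift [0.2116, -0.1558, -0.2423]
turn [0.0049, -0.0005, -0.5239] shift [0.2999, -0.2027, -0.2524]
turn [0.005, 0.0003, -0.8207] shift [0.4433, -0.302, -0.2526]
```

Emit:
arm_command(increments=[[[0,0,0],[0,0,-0.01],0.05],[[0,0,0],[0,0,-0.022],0.05],[[0,0,0],[0,0,-0.022],0.05],[[0,0,-0.01],[0.004,-0.013,-0.045],0.05],[[0,0,-0.02],[0.009,-0.027,-0.068],0.05],[[0,0,-0.035],[0.017,-0.04,-0.09],0.05],[[0,0,-0.035],[0.017,-0.053,-0.112],0.05],[[0,0,-0.035],[0.017,-0.053,-0.112],0.05]])

```text
clock: 14.58
ee_pos: [0.5894, -0.3004, 0.1641]
tool_rot: [0.848, 0.53, 0.002, 0.003]
contact_force: [1.7, -0.5, -5.5]
grip_width: 0.706
```

Run:
```python
from workcell import arm
from h import *
f=arm.grab_frame("wrist");cv2.imwrite("pics/w17.png",f["color"][:,:,::-1]);st(arm)
for p,a in (([.60,-.2,.22],-18),([.59,-.08,.29],-8),([.59,.02,.30],2),([.5697,.1932,.30],19)): rel(arm,p,Rt(a))
```

```text
14.63 [ 0.5899 -0.3009  0.1618] head -26.05 tilt 0.43 x.z 0.0002 F [ 0.56 -1.86 -7.92] g 0.702 q [-0.47  0.59  0.36  1.33  0.   -0.02]
turn [0.0074, 0.0004, -0.1404] shift [0.0951, -0.0348, -0.0584]
turn [0.0074, 0.001, -0.315] shift [0.1986, -0.0959, -0.1288]
turn [0.0073, 0.0017, -0.4895] shift [0.2884, -0.1398, -0.1391]
turn [0.0071, 0.0028, -0.7862] shift [0.4351, -0.2341, -0.1398]
```

View pics/w17.png

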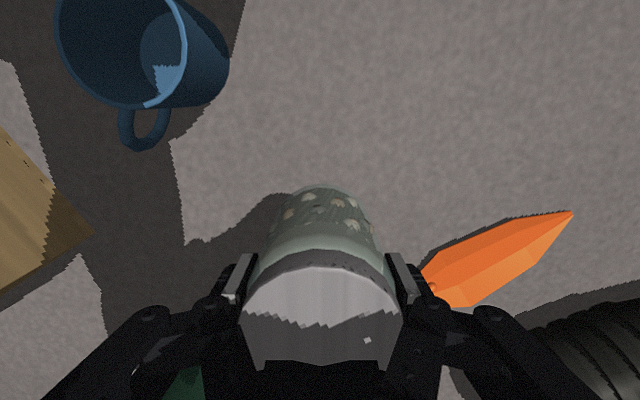

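Emit:
arm_command(increments=[[[0,0,-0.035],[0.024,-0.009,-0.015],0.05],[[0,0,-0.07],[0.048,-0.018,-0.03],0.05],[[0,0,-0.105],[0.072,-0.026,-0.045],0.05],[[0,0,-0.14],[0.095,-0.035,-0.058],0.05],[[0.007,0,-0.18],[0.125,-0.053,-0.08],0.05],[[0.007,0,-0.23],[0.15,-0.068,-0.1],0.05],[[0.007,0,-0.28],[0.175,-0.083,-0.12],0.05],[[0.007,0,-0.32],[0.2,-0.097,-0.13],0.05],[[0.007,0,-0.37],[0.23,-0.111,-0.138],0.05],[[0.007,0,-0.42],[0.255,-0.124,-0.139],0.05]])

```text
clock: 15.47
ee_pos: [0.5902, -0.0153, 0.2979]
tool_rot: [0.718, 0.696, -0.0, -0.002]
contact_force: [0.8, 0.5, -7.7]
grip_width: 0.707
```

Run:
```python
from workcell import arm
from h import *
st(arm)
for p,a in (([.59,.02,.30],2),([.5697,.1932,.30],19)): rel(arm,p,Rt(a))
```

```text
15.47 [ 0.5902 -0.0153  0.2979] head -1.85 tilt 0.19 x.z 0.0016 F [ 0.78  0.52 -7.72] g 0.707 q [-0.03  0.42  0.43  1.58  0.    0.01]
turn [-0.0029, -0.0017, -0.0673] shift [0.0353, -0.0014, -0.0021]
turn [-0.0027, -0.0021, -0.364] shift [0.2078, -0.0273, -0.0017]
```

Emit:
arm_command(increments=[[[0,0,-0.05],[0.028,-0.002,0],0.05],[[0,0,-0.1],[0.056,-0.005,0],0.05],[[0,0,-0.15],[0.084,-0.009,0],0.05],[[0,0,-0.2],[0.112,-0.013,0],0.05],[[0,0,-0.25],[0.14,-0.017,0],0.05],[[0,0,-0.3],[0.168,-0.021,0],0.05],[[0,0,-0.35],[0.19,-0.025,0],0.05],[[-0.003,-0.002,-0.364],[0.202,-0.027,0],0.05],[[-0.003,-0.002,-0.364],[0.2078,-0.0273,0],0.05],[[-0.003,-0.002,-0.364],[0.2078,-0.0273,0],0.05]])

```text
clock: 16.3
ee_pos: [0.5693, 0.1925, 0.2966]
tool_rot: [0.581, 0.814, -0.001, -0.001]
contact_force: [0.0, -0.7, -6.3]
grip_width: 0.707
```

Run:
```python
from workcell import arm
from h import *
for n in ["wrist","scene","top"]:
    f=arm.grab_frame(n); np.save(f"{n}18.npy",f,allow_pickle=True)
    if n=="wrist": cv2.imwrite("pics/w18.png",f["color"][:,:,::-1])
    if n=="scene": up(f,(300,80,420,210),6,"pics/s18.png")
    if n=="top": up(f,(210,130,330,250),5,"pics/t18.png")
st(arm)
```

```text
16.45 [0.5697 0.1904 0.2976] head 18.75 tilt 0.11 x.z -0.0006 F [ 0.01 -0.22 -5.81] g 0.706 q [ 0.32  0.44  0.46  1.59 -0.   -0.  ]
```

View pics/w18.png

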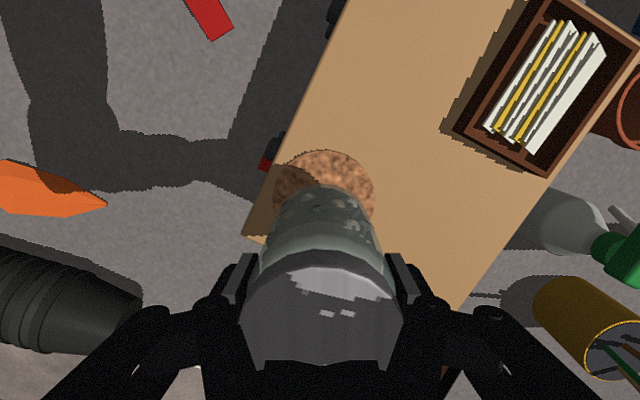

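View pics/s18.png

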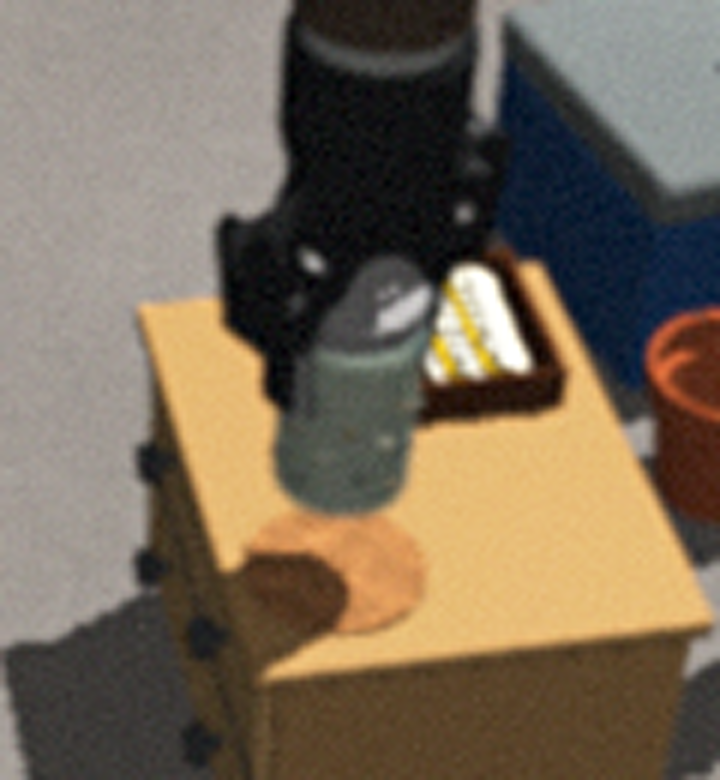

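View pics/t18.png

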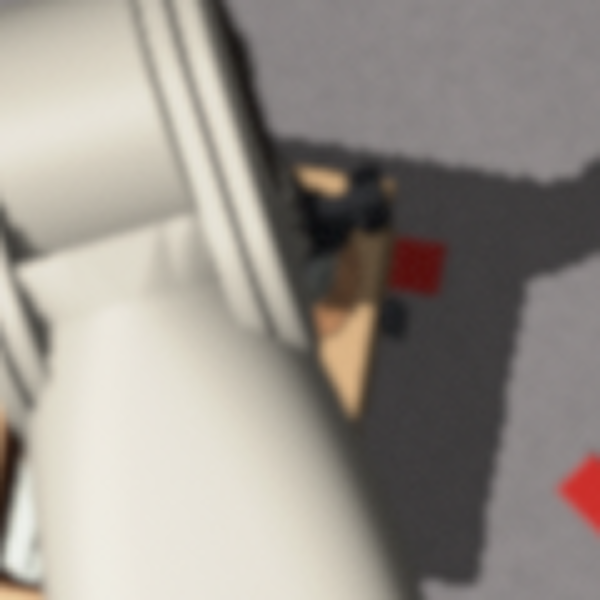

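Run:
```python
from h import *
S=np.load("scene18.npy",allow_pickle=True).item();W=np.load("wrist18.npy",allow_pickle=True).item();S0=np.load("scene.npy",allow_pickle=True).item()
cv=lambda p:(np.array(p)+.5)/6-.5+np.array((300,80))
zb=.2496
for z in (.2486,.2506):
    p=onplane(S,cv([(344,516)]),z)[0]; C=-S["R"].T@S["t"]; d=(p-C);d[2]=0;d/=np.linalg.norm(d); print("scene near",p+d*.031)
# predicted circle for hypothesised centre vs pixels
def circ(f,c,r,z):
    t=np.linspace(0,2*np.pi,72,endpoint=False);return proj(f,np.c_[c[0]+r*np.cos(t),c[1]+r*np.sin(t),np.full(72,z)])
for c in ([.5697,.1904],):
    q=circ(S,c,.031,zb);q=(q-[300,80]+.5)*6-.5;print("scene base pred",q.min(0),q.max(0))
    q=circ(W,c,.031,zb);print("wrist base pred",q.min(0),q.max(0))
    q=circ(W,c,.0295,zb+.102);print("wrist lid pred",q.min(0),q.max(0))
q=circ(W,[.5697,.1932],.042,.193);print("wrist mat pred",q.min(0),q.max(0))
q=circ(S,[.5697,.1932],.042,.193);q=(q-[300,80]+.5)*6-.5;print("scene mat pred",q.min(0),q.max(0))
up(W,(230,140,410,270),4,"pics/w18z.png")
```

```text
scene near [0.56713568 0.19790226 0.2486    ]
scene near [0.56919489 0.19692767 0.2506    ]
scene base pred [263.85851245 429.12825073] [405.90054759 521.95517514]
wrist base pred [268.69178475 182.84427431] [364.61034668 271.96534737]
wrist lid pred [225.61159    266.48016252] [399.56318578 408.76292907]
wrist mat pred [269.46991838 152.73887133] [372.1859003  250.70216823]
scene mat pred [238.9837001  507.30481786] [424.99503899 633.35145842]
```

View pics/w18z.png

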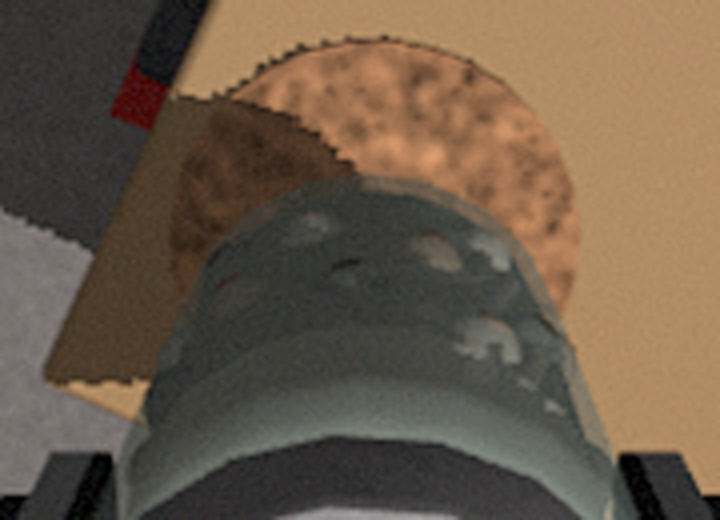

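Emit:
arm_command(increments=[[[0,0,0],[0,0,0.01],0.05],[[0,0,0],[0,0,0.025],0.05],[[0,0,0],[0,0,0.04],0.05],[[0,0,0],[0,0,0.047],0.05],[[0,0,0],[0,0,0.05],0.05],[[0,0,0],[0,0,0.05],0.05]])

```text
clock: 16.95
ee_pos: [0.5691, 0.1908, 0.2474]
tool_rot: [0.582, 0.813, -0.001, -0.001]
contact_force: [-0.0, 0.4, -6.0]
grip_width: 0.707
```

Run:
```python
from workcell import arm
from h import *
for n in ["wrist","scene"]:
    f=arm.grab_frame(n); np.save(f"{n}19.npy",f,allow_pickle=True)
    if n=="wrist": up(f,(230,140,410,270),4,"pics/w19.png")
    if n=="scene": up(f,(320,110,410,200),8,"pics/s19.png")
st(arm)
```

```text
17.05 [0.5698 0.1915 0.2489] head 18.83 tilt 0.02 x.z 0.0002 F [ 0.22  0.68 -5.49] g 0.71 q [ 0.32  0.44  0.34  1.47  0.   -0.  ]
```

View pics/w19.png

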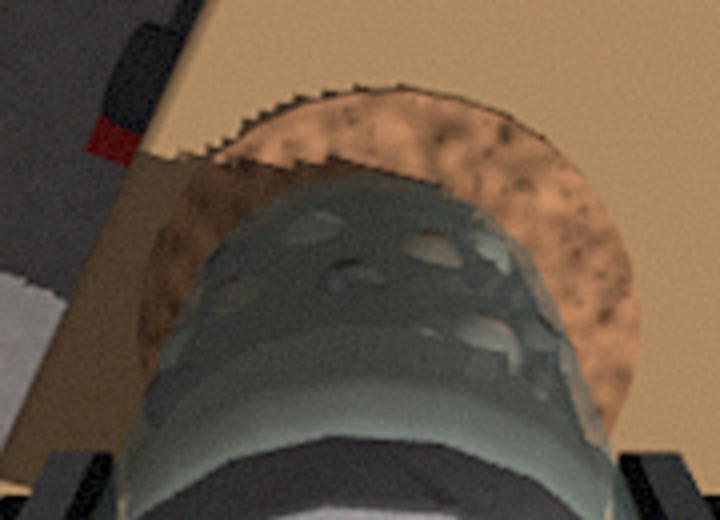

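View pics/s19.png

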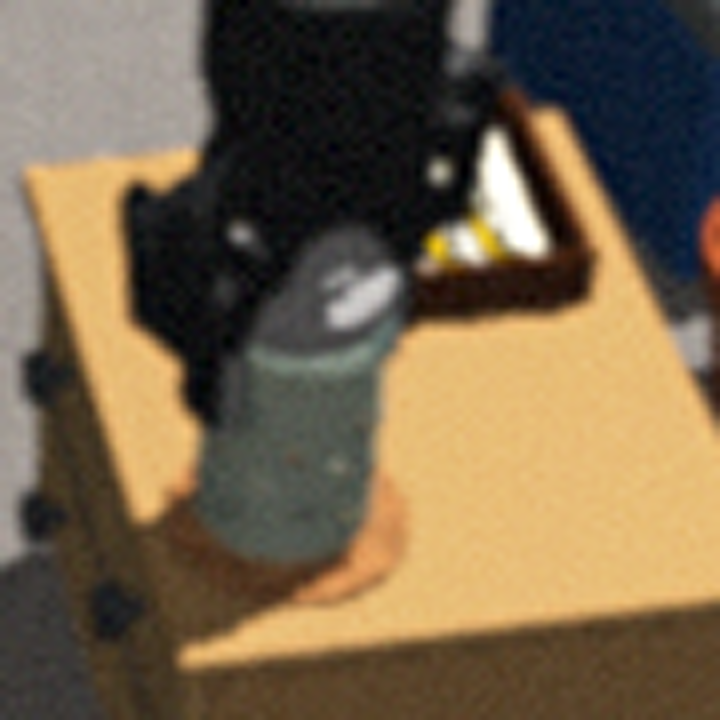

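Run:
```python
from h import *
from scipy.optimize import fsolve
S=np.load("scene19.npy",allow_pickle=True).item();W=np.load("wrist19.npy",allow_pickle=True).item()
def circ(f,c,r,z):
    t=np.linspace(0,2*np.pi,360,endpoint=False);return proj(f,np.c_[c[0]+r*np.cos(t),c[1]+r*np.sin(t),np.full(360,z)])
zb=.2485-.048
def solve(f,r,z,col,row,top):
    def g(c):
        q=circ(f,c,r,z);return [(q[:,0].min()+q[:,0].max())/2-col,(q[:,1].min() if top else q[:,1].max())-row]
    return fsolve(g,[.57,.193])
a=lambda x,k,o:(x+.5)/k-.5+o
mw=solve(W,.042,.193,a(388,4,230),a(86,4,140),1); jw=solve(W,.031,zb,a(369,4,230),a(173,4,140),1)
ms=solve(S,.042,.193,a(285.5,8,320),a(605,8,110),0); js=solve(S,.031,zb,a(281,8,320),a(565,8,110),0)
R=Rt(18.83)
for m,j in((mw,jw),(ms,js)): d=m-j;print(m,j,"need",d,"tool",(R.T@np.r_[d,0])[:2])
```

```text
[0.56628319 0.19452126] [0.56842729 0.1918927 ] need [-0.00214409  0.00262856] tool [ 0.00317991 -0.00118095]
[0.5701028 0.1940012] [0.56919144 0.19219695] need [0.00091135 0.00180426] tool [0.00141354 0.00144492]
```

Emit:
arm_command(increments=[[[0,0,0],[0.0023,0,0.001],0.05],[[0,0,0],[0.0023,0,0.003],0.05],[[0,0,0],[0.0023,0,0.005],0.05],[[0,0,0],[0.0023,0,0.006],0.05],[[0,0,0],[0.0023,0,0.006],0.05],[[0,0,0],[0.0023,0,0.006],0.05]])

```text
clock: 17.55
ee_pos: [0.5684, 0.1941, 0.2419]
tool_rot: [0.582, 0.814, -0.0, -0.0]
contact_force: [-0.2, -0.1, -5.8]
grip_width: 0.707
```

Emit:
arm_command(increments=[[[0,0,0],[0,0,0.0006],0.05],[[0,0,0],[0,0,0.0006],0.05]])

```text
clock: 17.72
ee_pos: [0.5685, 0.1941, 0.2413]
tool_rot: [0.582, 0.813, -0.0, -0.0]
contact_force: [-0.4, 0.2, -6.4]
grip_width: 0.705
```

Emit:
arm_command(increments=[[[0,0,0],[0,0,0.0005],0.05],[[0,0,0],[0,0,0.0005],0.05]])

```text
clock: 17.88
ee_pos: [0.5686, 0.1941, 0.2411]
tool_rot: [0.582, 0.813, -0.0, -0.0]
contact_force: [-0.2, 0.8, -5.8]
grip_width: 0.705
```

Emit:
arm_command(increments=[[[0,0,0],[0,0,0.0005],0.05],[[0,0,0],[0,0,0.0005],0.05]])

```text
clock: 18.05
ee_pos: [0.5686, 0.1941, 0.241]
tool_rot: [0.582, 0.813, 0.0, -0.0]
contact_force: [-1.1, -0.0, -3.4]
grip_width: 0.708
```

Emit:
arm_command(increments=[[[0,0,0],[0,0,0.0005],0.05],[[0,0,0],[0,0,0.0005],0.05]])

```text
clock: 18.22
ee_pos: [0.5686, 0.1941, 0.241]
tool_rot: [0.582, 0.813, 0.0, 0.0]
contact_force: [-2.5, -0.8, 1.3]
grip_width: 0.709
```

Emit:
arm_command(increments=[[[0,0,0],[0,0,-0.0003],0.06],[[0,0,0],[0,0,-0.0003],0.065],[[0,0,0],[0,0,-0.0003],0.075],[[0,0,0],[0,0,-0.0003],0.085],[[0,0,0],[0,0,-0.0003],0.085],[[0,0,0],[0,0,-0.0003],0.085],[[0,0,0],[0,0,-0.0003],0.085]])

```text
clock: 18.8
ee_pos: [0.5686, 0.1941, 0.2402]
tool_rot: [0.582, 0.813, -0.0, -0.0]
contact_force: [0.6, -0.4, 0.1]
grip_width: 0.999
```

Run:
```python
from workcell import arm
from h import *
f=arm.grab_frame("wrist");cv2.imwrite("pics/w20.png",f["color"][:,:,::-1])
st(arm)
```

```text
18.85 [0.5686 0.1941 0.2402] head 18.88 tilt 0.06 x.z 0.0004 F [-0.57 -0.38 -0.2 ] g 0.989 q [ 0.33  0.44  0.32  1.45  0.   -0.  ]
```

View pics/w20.png

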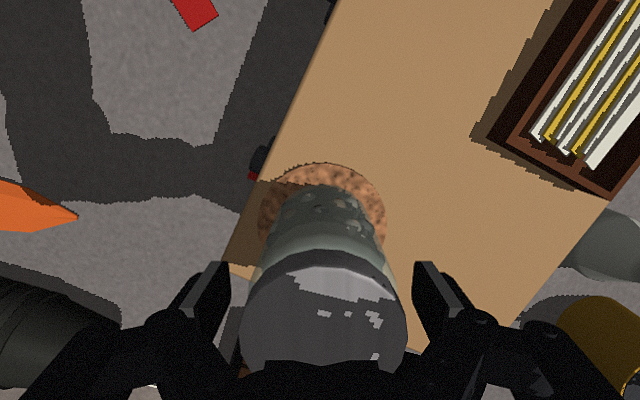

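Released with clearance either side. Retreat straight up, then back.

Emit:
arm_command(increments=[[[0,0,0],[0,0,-0.015],0.085],[[0,0,0],[0,0,-0.04],0.085],[[0,0,0],[0,0,-0.07],0.085],[[0,0,0],[0,0,-0.1],0.085],[[0,0,0],[0,-0.04,-0.125],0.085],[[0,0,0],[0,-0.08,-0.125],0.085],[[0,0,0],[0,-0.12,-0.125],0.085],[[0,0,0],[0,-0.16,-0.125],0.085],[[0,0,0],[-0.04,-0.19,-0.125],0.085],[[0,0,0],[-0.08,-0.19,-0.125],0.085]])

```text
clock: 19.68
ee_pos: [0.4093, 0.0624, 0.3669]
tool_rot: [0.579, 0.815, 0.0, -0.0]
contact_force: [1.7, -0.1, 0.1]
grip_width: 0.994
```

Emit:
arm_command(increments=[[[0,0,0],[-0.04,0,0],0.085],[[0,0,0],[-0.08,0,0],0.085],[[0,0,0],[-0.12,0,0],0.085],[[0,0,0],[-0.16,0,0],0.085],[[0,0,0],[-0.2,0,0],0.085],[[0,0,0],[-0.2,0,0],0.085]])

```text
clock: 20.18
ee_pos: [0.4796, -0.1332, 0.3638]
tool_rot: [0.585, 0.811, -0.001, -0.0]
contact_force: [-0.5, 0.9, -1.0]
grip_width: 0.994
```

Run:
```python
from workcell import arm
from h import *
for n in ["scene","top"]:
    f=arm.grab_frame(n); np.save(f"{n}21.npy",f,allow_pickle=True)
    if n=="scene": up(f,(310,90,430,240),5,"pics/s21.png"); cv2.imwrite("pics/s21f.png",f["color"][:,:,::-1])
    if n=="top": up(f,(190,140,310,275),5,"pics/t21.png")
st(arm)
```

```text
20.28 [ 0.4783 -0.1286  0.3646] head 18.68 tilt 0.14 x.z 0.0014 F [-0.48  0.63 -0.44] g 0.993 q [-0.26  0.22  0.32  1.67  0.   -0.59]
```

View pics/s21.png

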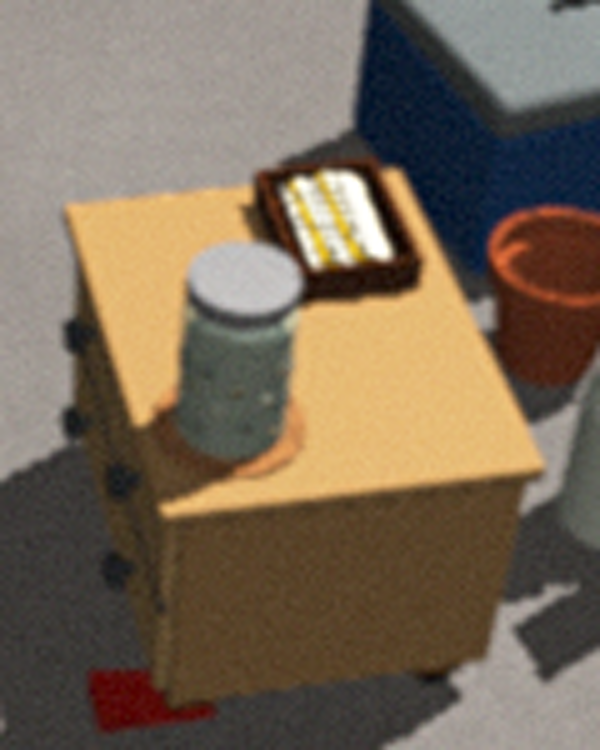

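View pics/t21.png

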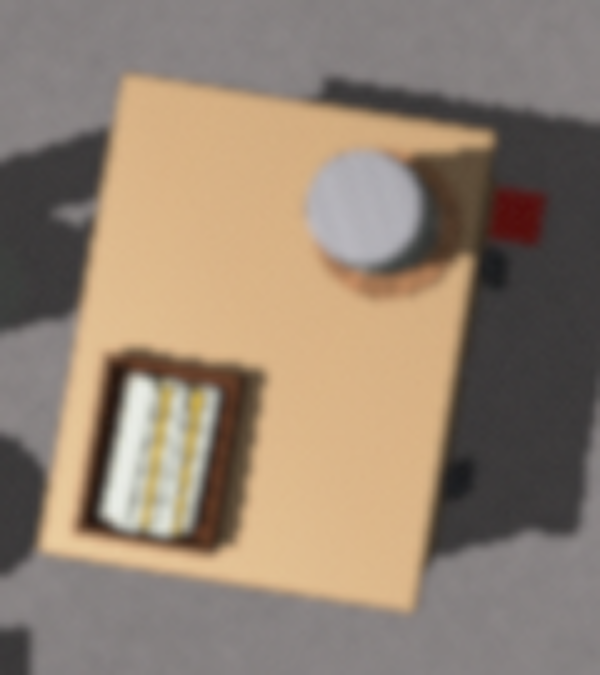

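View pics/s21f.png

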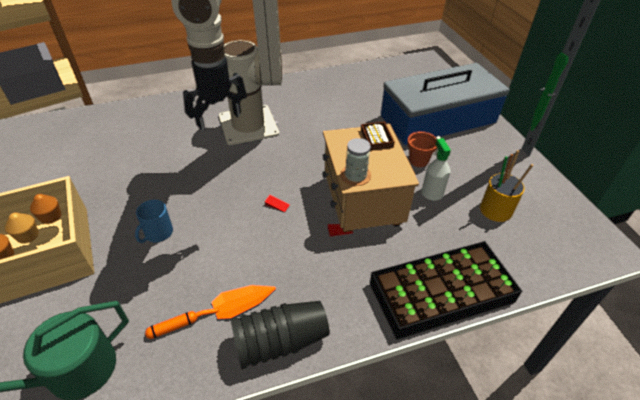

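Run:
```python
from h import *
T=np.load("top21.npy",allow_pickle=True).item();S=np.load("scene21.npy",allow_pickle=True).item();T0=np.load("top.npy",allow_pickle=True).item();S0=np.load("scene.npy",allow_pickle=True).item()
a=lambda x,y,k,ox,oy:[((x+.5)/k-.5+ox,(y+.5)/k-.5+oy)]
print("lid top",onplane(T,a(365.5,210.5,5,190,140),.295),"scene",onplane(S,a(245.5,280,5,310,90),.295))
for n,(A,B) in {"top":(T0,T),"scene":(S0,S)}.items():
    sl=(slice(140,275),slice(190,250)) if n=="top" else (slice(150,225),slice(380,410))
    d,r=cv2.phaseCorrelate(*[cv2.cvtColor(np.ascontiguousarray(X["color"][sl]),7).astype(np.float32) for X in(A,B)]);print(n,"chest shift px",d,r)
```

```text
lid top [[0.56823746 0.1932128  0.295     ]] scene [[0.57303673 0.1947439  0.295     ]]
top chest shift px (0.01728609467098252, 0.510664031944799) 0.9820508985166196
scene chest shift px (0.03813093172915316, 0.5165812975466793) 1.0033794576856825
```

Run:
```python
from workcell import arm
print(arm.sign_off())
```

```text
the job is handed in; nothing more can be done
None
```

I slid the farther red wedge flat, thin end first, under the bare foot and jammed it with about 9 N. I let go of it, then stood the jar on the cork mat, backed the arm clear and handed the job in at about 20 s.

What my last checks showed:
- **Jar:** two cameras averaged put it within about 2 mm of the mat's centre. The separate views disagreed with each other by up to 5 mm.
- **Chest:** its corners were in the same picture positions as at the start. An image-correlation check gave the same 0.5-pixel row shift in both views; I took that as an artefact of odd-sized crops and did not repeat it.
- **Wedge:** it had not moved after the jar was set down, judged from the pictures. I did not test its tightness again with a second push.
- **Level:** I judged the chest level only from those unchanged corners and did not press on it to test for rocking.
- **Other things:** the mug, trowel, flowerpot and sprayer were not touched, and they looked unmoved in the last view.

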